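Pack the sauce jars in the sterilising basket, lid down and latched

TASK

Pack the filled, capped sauce jars for sterilising: stand every one of them upright in the steel basket, setting each down on its floor rather than dropping it, and once all are in shut the lid fully and then swing both latch arms in over it until they rest home in their catches. Leave the open empty jar, the bowl of caps and the bottle where they are.

Things in the scene. Friction and masses are not known exactly. Their poses are not given: they have to be found in the camera images.
- basket: stainless perforated basket, open on top, 218 mm (x) by 230 mm (y) outside, 210 by 222 inside, walls 4 mm thick, rim 90 mm and flat slotted floor 14 mm above the worktop; fixed. Origin at its underside's centre, worktop height, z up. Lid hinged on the -y wall, latches outside the +y wall, lifting handles 26 mm out from the x ends. Two rows of three jars fit: y = -40, 50 mm; x = -70, 0, 70 mm
- lid (a joint): angle of the basket's lid: 0 = shut on the rim (hard stop), grows as it opens, limit 2.0; starts open, leaning back past upright at 1.75 to 1.92. The hinge is stiff: the lid stays where it is left and needs 1 to 5 N at its free edge to move. It can be pushed over from behind and pressed down near its free edge
- lid_hinge (a point): middle of the hinge line: basket frame (0, -115, 90) mm. Its x is the basket's; y points from hinge to free edge (across the basket when shut, turning up with the lid); z is the normal of the upper face. Lid sheet: 218 by 230 mm, 5 mm thick, upper face at z = 5.5 mm. On it a bow handle along x (8 mm bar, 90 long, 34 high, at y = 105) and two C-shaped catches (22 high, at y = 208, x = -46 and 46)
- lid_edge (a point): middle of the lid's free edge, 230 mm from the hinge line, half-way through its thickness
- latch_front (a joint): angle of the front (nearer the robot, -x) latch: 0 = in over the lid, home in its catch (hard stop); grows as it swings out towards the basket's -x (clockwise from above); starts at 1.62 to 1.85, clear of the lid; limit 1.9. The arm, 15 mm wide, turns level on an upright pivot; slightly stiff (about 2 N at the pin), it stays where it is left. Swung in before the lid is down, it bars the lid
- latch_front_pin (a point): centre of the top of the front latch's upright black round grip pin: 16 mm in diameter, 36 mm tall, its top 142 mm and its foot (top of the arm) 106 mm above the worktop, its axis 70 mm from the pivot axis; at angle 0 it is at (-50, 61) mm in the basket's frame
- latch_front_pivot (a point): top of the front latch's arm on its pivot axis: basket frame (-50, 131, 106) mm
- latch_rear (a joint): angle of the rear (farther, +x) latch: 0 = in over the lid, home in its catch (hard stop); grows as it swings out towards the basket's +x (anticlockwise from above); starts at 1.62 to 1.85, clear of the lid; limit 1.9. The arm, 15 mm wide, turns level on an upright pivot; slightly stiff (about 2 N at the pin), it stays where it is left. Swung in before the lid is down, it bars the lid
- latch_rear_pin (a point): centre of the top of the rear latch's upright black round grip pin: 16 mm in diameter, 36 mm tall, its top 142 mm and its foot (top of the arm) 106 mm above the worktop, its axis 70 mm from the pivot axis; at angle 0 it is at (50, 61) mm in the basket's frame
- latch_rear_pivot (a point): top of the rear latch's arm on its pivot axis: basket frame (50, 131, 106) mm
- jar1: a filled, capped sauce jar: round, dark brown with a red screw cap, 58 mm in diameter over its whole height (cap too), 68 mm tall, about 0.25 kg, heavier below; stands upright on the worktop at the start; origin at the centre of its underside, z up; may be absent (None from the start)
- jar2: a filled, capped sauce jar: round, dark brown with a red screw cap, 58 mm in diameter over its whole height (cap too), 68 mm tall, about 0.25 kg, heavier below; stands upright on the worktop at the start; origin at the centre of its underside, z up; may be absent (None from the start)
- jar3: a filled, capped sauce jar: round, dark brown with a red screw cap, 58 mm in diameter over its whole height (cap too), 68 mm tall, about 0.25 kg, heavier below; stands upright on the worktop at the start; origin at the centre of its underside, z up; may be absent (None from the start)
- jar4: a filled, capped sauce jar: round, dark brown with a red screw cap, 58 mm in diameter over its whole height (cap too), 68 mm tall, about 0.25 kg, heavier below; stands upright on the worktop at the start; origin at the centre of its underside, z up; may be absent (None from the start)
- jar5: a filled, capped sauce jar: round, dark brown with a red screw cap, 58 mm in diameter over its whole height (cap too), 68 mm tall, about 0.25 kg, heavier below; stands upright on the worktop at the start; origin at the centre of its underside, z up; may be absent (None from the start)
- open_jar: an empty clear-glass jar with no cap, 58 mm in diameter, 66 mm tall, standing among the others; not to be packed or disturbed; origin at the centre of its underside
- cap_bowl: a small steel bowl heaped with red caps, 140 mm across, 65 mm high with the caps; a bystander; origin at the centre of its underside
- spray: a white sanitiser bottle with a blue cap, 64 mm in diameter, 190 mm tall; a bystander; origin at the centre of its underside
There are look-alikes about, which are no part of the job. What is shaped like the jar1 but orange or turquoise is not meant.

How it is judged:
By the outcome, as a careful person would: the job done as asked, in the order asked, and still so for the second after the job is handed in, with the robot touching nothing.
Of jar1, jar2, jar3, jar4, jar5 only 3 to 5 are there at a start; the rules pass over those that are not, and their reading is None.
At some moment in a run one of jar1, jar2, jar3, jar4, jar5 may be knocked a few centimetres aside while the robot is not near it.
It also fails if it takes over 210 s, if anything falls off the work surface, if the arm or the gripper's body presses on something with over 40 N, if the wrist force passes 120 N, or if a joint passes its speed limit or range.

ROBOT

A 7-joint arm with a two-finger parallel gripper is mounted at the origin on the work surface. World frame = base frame: x ahead of the robot, y to its left, z up, the work surface at z = 0. Lengths are in m, angles in rad, forces in N, time in s.
With the tool pointing down it reaches from about 0.425 to 0.875 m from the base axis. Payload 8.4 kg.
Tool frame: the origin (TCP) lies on the mounting face of the last link; the fingertips stand ctrl.tips_ahead ahead of it and the grasp point (between the pads) lies 164 mm ahead of it (ctrl.tips_ahead is the distance from the TCP to the fingertips, in m); z points along the fingers, y is the line along which they close (so a half turn about z gives the same grasp; the last joint's range is limited). The gripper opens to 87 mm and grips with 3 to 60 N. Pads are 19 mm wide; open, the fingers measure 117 mm over their backs; the gripper's body (75 mm by 190 mm) begins 51 mm behind the grasp point.
Start: joints at [-1.387, 0.333, 0.04, 1.465, -0.013, 1.343, -0.059], TCP at [0.181, 0.624, 0.405] pointing down, gripper open.
Joint ranges: [-2.58, 2.58], [-0.38, 2.09], [-1.3, 1.39], [0.25, 2.4], [-1.5, 4.64], [0.08, 2.09], [-2.65, 2.65]. Speed limits (rad/s): [2.22, 2.22, 2.79, 2.79, 3.14, 3.14, 3.14].

INTERFACE

Orientations are given as a unit quaternion [x, y, z, w].
In Python, from plant import ctrl, cams, outline_of, tip_of gives the robot as it stands.
- The arm moves only by the tool send_rows, never from a script. Its argument "deltas" is a list of rows, each an object of numbers: "grip": the closure, from -1 (fully open) to 1 (shut); "dx", "dy", "dz": the shift along the tool's x, y, z in units of 250 mm (1.0 is 250 mm); "rx", "ry", "rz": the turn, a rotation vector about the tool's x, y, z in units of 0.5 rad (1.0 is 0.5 rad). In form: [{"grip": .., "dx": .., "dy": .., "dz": .., "rx": .., "ry": .., "rz": ..}, ...]. A call has 1 to 10 rows; each row is the pose to reach, as a shift and turn from the pose commanded when the call began, along the tool's axes at that moment; what a row does not reach only later rows make up. A row lasts 1/12 s, in which the tool goes at most 41.7 mm and 7.16 degrees, less where a joint would pass 70% of its speed; a pose out of reach is approached as far as the arm can. A call with a number of a shift or a turn outside -1 to 1 is refused whole. A call with a gripper value outside its range is refused whole. The fingers move at their own pace and stop on an object; "grip_force" is the grip in N (left out, the last holds). Time passes only in rows, so rows that repeat a pose let the fingers close. It gives the time, the measured TCP pose, the force, the opening and the grip force at its end, in the units of the state.
- ctrl.get_state(): the state, without advancing time (a new reading comes with each control period).
- cams.grab_frame(name): name is "scene" or "top" or "wrist"; returns a dict with "color" (400x640x3 uint8, red, green, blue), "fx", "fy", "cx", "cy" (pixels), "rvec" (rotation vector, rad) and "tvec" (3), from world to camera coordinates, as OpenCV has them; the wrist camera has in their place "hand_eye" (4x4, takes a point from camera to tool coordinates, whose origin is the TCP and whose axes are the flange's). Camera axes: x right, y down, z forward; pixel columns grow to the right and rows downward; lengths in m; the calibration is good to about 2 mm. A picture is of the moment at which its call begins: read the wrist's pose just before it. There is no depth.
- ctrl.close_job(): hands the job in; it is judged then, once.
Trained networks look in a picture, given as the dict that the camera call returned (one of the last four; its "shot" number tells which), for a name from the list of things; names that differ only in an ending like _2 or _b are one class to them, and where a whole thing is asked for, a point or a joint stands for the part that bears it (a point fixed in the world has none). Each returns a list of dicts, best first, with "score" (0 to 1); they miss things now and then, are a little off and sometimes report something else, mostly with a low value. They report only what shows in the picture. A call takes as long as a camera call. They do not tell look-alikes from the thing itself.
- outline_of(picture, target): "mask" (400x640 bool, what is visible of it) and "rect" ([left, top, width, height] in pixels, round what is visible of it).
- tip_of(picture, target): "position" ([column, row] in pixels: a listed point, or the origin of a listed thing).
The state is a dict: "t": time; "joints": joint angles; "dq": joint speeds; "joint_efforts": joint torques, N m; "ee_pos": TCP position; "ee_rot": TCP orientation; "force": force on the tool from outside, world axes, zero at the start; "ft_torque": the same for the moment, N m; "opening": opening from 0.0 (shut) to 1.0 (fully open); "grip_force": force on a finger pad.
Only numpy, scipy, OpenCV 4.12 (cv2) and the standard library are available. Lean on these libraries where they do the work, as an engineer would, in place of code of your own. Each camera call takes 0.05 s, during which the arm holds its last target. There are 200 camera calls.

## Working session

There is one attempt and no reset: what is moved stays moved. The work goes in short steps, Python scripts to look and compute and a tool call to move; the robot and the scene stay as the last step left them, time stands still between calls to the robot, and variables do not carry over. Pictures are saved under pics/ and viewed, at most 14 in all, crops included, and the job is handed in when it is done.

Besides the shell and the picture viewer there is one more tool, called as name([rows], argument=value, ...), one row to a line, values as JSON. send_rows: Moves the arm, as the interface text tells. Its arguments: {"type":"object","properties":{"deltas":{"type":"array"},"grip_force":{"type":"number"}},"required":["deltas"]}

```bash
ls; mkdir -p pics; cat > h.py <<'E'
import numpy as np, cv2
from scipy.spatial.transform import Rotation as R
from plant import ctrl, cams, outline_of, tip_of
def rt(p):
    if 'hand_eye' in p:
        s=ctrl.get_state(); T=np.eye(4); T[:3,:3]=R.from_quat(s['ee_rot']).as_matrix(); T[:3,3]=s['ee_pos']
        M=np.linalg.inv(T@np.array(p['hand_eye'])); return M[:3,:3],M[:3,3]
    return R.from_rotvec(np.ravel(p['rvec'])).as_matrix(),np.ravel(p['tvec'])
def plane(p,uv,z):
    r,t=rt(p); d=r.T@np.array([(uv[0]-p['cx'])/p['fx'],(uv[1]-p['cy'])/p['fy'],1]); c=-r.T@t
    return c+d*(z-c[2])/d[2]
def proj(p,X):
    r,t=rt(p); c=r@np.array(X)+t; return np.array([p['fx']*c[0]/c[2]+p['cx'],p['fy']*c[1]/c[2]+p['cy']])
def save(p,n,s=1.0): cv2.imwrite('pics/'+n,cv2.resize(p['color'][:,:,::-1],None,fx=s,fy=s))
E
python3 - <<'E'
from h import *
np.set_printoptions(precision=3,suppress=True)
s=ctrl.get_state();print(s['ee_pos'],s['ee_rot'],s['opening'],ctrl.tips_ahead, s['t'])
for n in('top','scene'):
    p=cams.grab_frame(n);save(p,n+'0.png',1.25);r,t=rt(p);print(n,'cam',-r.T@t)
    for k in('jar1','open_jar','cap_bowl','spray','basket'):
        for o in outline_of(p,k):
            print(k,round(o['score'],2),o['rect'],o['mask'].sum())
    for k,z in(('jar1',0),('open_jar',0),('cap_bowl',0),('spray',0),('basket',0),('lid_hinge',.09),('lid_edge',.3),('latch_front_pin',.142),('latch_rear_pin',.142),('latch_front_pivot',.106),('latch_rear_pivot',.106)):
        for o in tip_of(p,k): print(k,round(o['score'],2),np.round(o['position']),plane(p,o['position'],z))
E
```

```text
pics
[0.181 0.624 0.404] [ 0.141  0.99  -0.001 -0.   ] 0.9994715502682802 0.1822 0.0
top cam [0.277 0.039 1.584]
jar1 0.96 [184.6, 165.3, 22.8, 23.3] 408
jar1 0.94 [192.4, 205.1, 22.8, 24.5] 370
jar1 0.85 [163.9, 229.7, 25.2, 23.3] 429
jar1 0.7 [203.7, 239.0, 19.0, 20.7] 363
jar1 0.7 [243.3, 210.0, 22.2, 25.0] 351
jar1 0.68 [135.4, 211.9, 23.9, 22.7] 417
jar1 0.62 [161.8, 188.0, 21.3, 24.9] 396
open_jar 0.58 [281.7, 253.7, 18.3, 19.0] 326
spray 0.97 [484.5, 194.5, 28.9, 32.0] 582
basket 0.56 [342.0, 152.3, 141.2, 110.4] 10098
jar1 0.95 [179. 242.] [0.51  0.485 0.   ]
jar1 0.9 [199. 180.] [0.708 0.43  0.   ]
jar1 0.88 [176. 205.] [0.626 0.499 0.   ]
jar1 0.79 [215. 248.] [0.489 0.373 0.   ]
jar1 0.64 [208. 218.] [0.584 0.398 0.   ]
jar1 0.6 [149. 224.] [0.568 0.58  0.   ]
open_jar 0.67 [292. 264.] [0.437 0.135 0.   ]
open_jar 0.59 [352. 201.] [ 0.635 -0.054  0.   ]
cap_bowl 0.72 [253. 168.] [0.744 0.26  0.   ]
cap_bowl 0.52 [354. 202.] [ 0.631 -0.06   0.   ]
spray 0.74 [486. 212.] [ 0.594 -0.473  0.   ]
basket 0.8 [393. 222.] [ 0.565 -0.181  0.   ]
basket 0.37 [488. 213.] [ 0.59 -0.48
[... 1347 characters left out ...]
.] [0.751 0.263 0.   ]
spray 0.55 [166. 175.] [ 0.587 -0.483  0.   ]
basket 0.69 [378. 278.] [0.752 0.27  0.   ]
basket 0.67 [251. 191.] [ 0.568 -0.189  0.   ]
lid_hinge 0.77 [211. 167.] [ 0.577 -0.308  0.09 ]
lid_hinge 0.37 [284. 190.] [ 0.597 -0.063  0.09 ]
lid_edge 0.7 [175. 115.] [ 0.582 -0.372  0.3  ]
latch_front_pin 0.69 [165. 178.] [ 0.69  -0.392  0.142]
latch_rear_pin 0.7 [283. 203.] [ 0.675 -0.032  0.142]
latch_front_pivot 0.6 [293. 167.] [ 0.514 -0.06   0.106]
latch_front_pivot 0.27 [376. 278.] [0.806 0.269 0.106]
latch_front_pivot 0.21 [178. 115.] [ 0.411 -0.499  0.106]
latch_rear_pivot 0.55 [283. 192.] [ 0.612 -0.056  0.106]
latch_rear_pivot 0.5 [303. 144.] [ 0.417 -0.061  0.106]
```

View pics/top0.png

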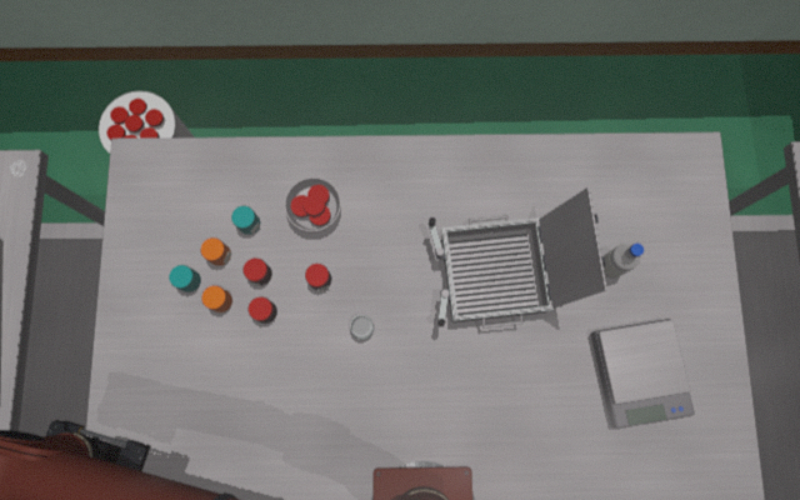

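View pics/scene0.png

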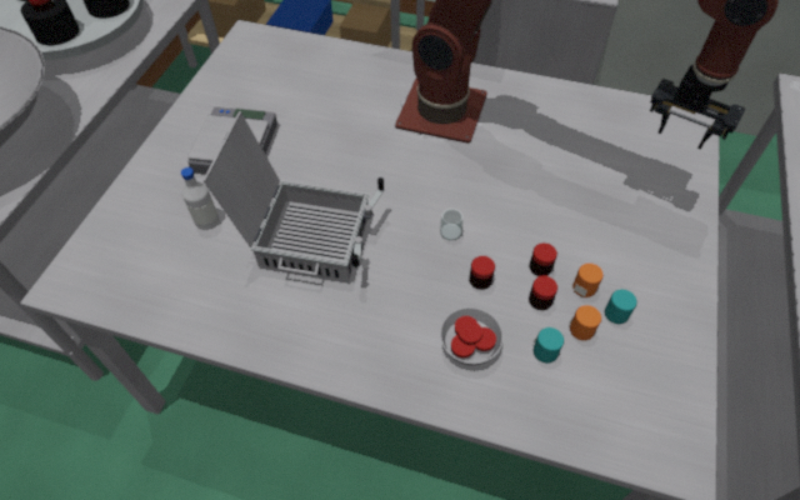

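```bash
python3 - <<'E'
from h import *
np.set_printoptions(precision=4,suppress=True)
pt=cams.grab_frame('top')
def ray(p,uv):
    r,t=rt(p);return -r.T@t
L=[]
for o in outline_of(pt,'jar1')+outline_of(pt,'open_jar'):
    m=o['mask']; v,u=np.nonzero(m); c=pt['color'][m].mean(0)
    ct=[u.mean(),v.mean()]
    print('top',round(o['score'],2),np.round(ct),c.round(), plane(pt,ct,.045)[:2])
    # red cap centroid
    L.append((u,v))
hsv=cv2.cvtColor(pt['color'],cv2.COLOR_RGB2HSV)
red=(((hsv[...,0]<8)|(hsv[...,0]>172))&(hsv[...,1]>120)&(hsv[...,2]>70)).astype(np.uint8)
n,lab,st,ce=cv2.connectedComponentsWithStats(red)
for i in range(1,n):
    if st[i,4]>60: print('red',ce[i].round(1),st[i],plane(pt,ce[i],.068)[:2])
im=pt['color'][150:280,120:320,::-1]; cv2.imwrite('pics/crop.png',cv2.resize(im,None,fx=4,fy=4,interpolation=cv2.INTER_CUBIC))
E
```

```text
top 0.91 [254. 221.] [140.  61.  59.] [0.5634 0.2471]
top 0.91 [173. 201.] [157.  95.  50.] [0.6293 0.4973]
top 0.91 [196. 176.] [ 58. 119. 116.] [0.7085 0.4281]
top 0.82 [206. 217.] [132.  54.  52.] [0.5778 0.3943]
top 0.8 [147. 223.] [ 61. 117. 115.] [0.5624 0.5716]
top 0.72 [173. 239.] [160.  95.  47.] [0.5127 0.4894]
top 0.6 [210. 248.] [135.  53.  51.] [0.4828 0.3785]
top 0.81 [289. 261.] [141. 141. 141.] [0.4406 0.14  ]
red [101.2  95.2] [ 86  79  31  32 545] [0.9688 0.7315]
red [122.9  93.8] [117  88  13  13 133] [0.9728 0.6635]
red [118.6 106.1] [112 102  14   8  88] [0.9314 0.6742]
red [250.1 163.8] [233 148  31  32 654] [0.7388 0.2592]
red [203.8 215.4] [195 207  19  18 268] [0.5793 0.3947]
red [253.3 219.9] [245 211  18  19 263] [0.5639 0.2464]
red [208.  246.7] [199 238  19  19 279] [0.4847 0.3789]
red [ 19.2 358.5] [  0 350  44  15 172] [0.173  0.9012]
red [ 45.8 384.7] [   0  359  137   41 2878] [0.1013 0.8191]
```

View pics/crop.png

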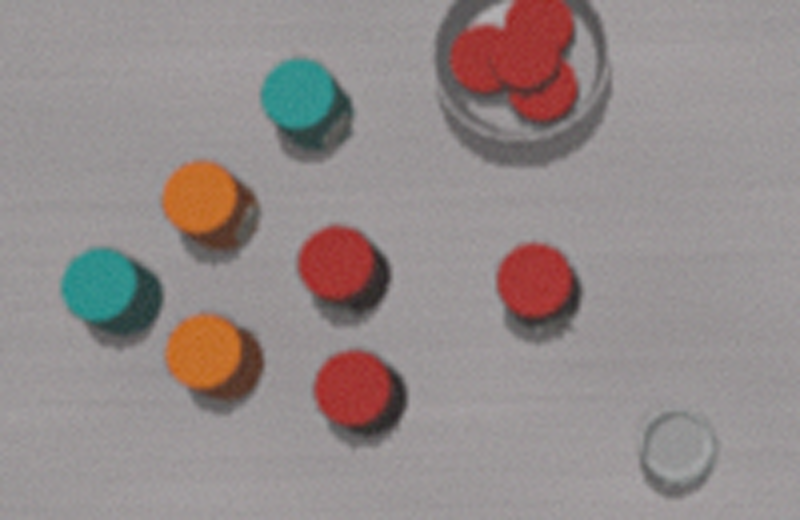

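The three red-capped dark jars (targets) are at top pixels (204,215), (253,220) and (208,247). What could be mistaken for them: orange at (173,201) and (173,239), turquoise at (196,176) and (147,223), the bowl's caps (250,164), and clear jar (289,261). The crop confirms the red ones. Now I'll fit the basket.

```bash
cat >> h.py <<'E'
def bpts(q):
    x,y,yaw,lid,lf,lr=q; c,s=np.cos(yaw),np.sin(yaw); M=np.array([[c,-s,0],[s,c,0],[0,0,1]]); o=np.array([x,y,0])
    P={'basket':(0,0,0),'lid_hinge':(0,-.115,.09),'latch_front_pivot':(-.05,.131,.106),'latch_rear_pivot':(.05,.131,.106),
     'lid_edge':(0,-.115+.23*np.cos(lid)-.003*np.sin(lid),.09+.23*np.sin(lid)+.003*np.cos(lid)),
     'latch_front_pin':(-.05-.07*np.sin(lf),.131-.07*np.cos(lf),.142),'latch_rear_pin':(.05+.07*np.sin(lr),.131-.07*np.cos(lr),.142)}
    return {k:M@np.array(v)+o for k,v in P.items()}
def toworld(q,b):
    c,s=np.cos(q[2]),np.sin(q[2]); return np.array([q[0]+c*b[0]-s*b[1],q[1]+s*b[0]+c*b[1],b[2]])
def draw(p,q,n,crop,f):
    im=p['color'][:,:,::-1].copy(); im=cv2.resize(im,None,fx=f,fy=f,interpolation=cv2.INTER_CUBIC)
    g=lambda X:tuple(int(v) for v in (proj(p,X)+.5)*f-.5)
    for z,hx,hy in((.09,.109,.115),(.014,.105,.111)):
        c=[toworld(q,(a*hx,b*hy,z)) for a,b in((-1,-1),(1,-1),(1,1),(-1,1))]
        for i in range(4): cv2.line(im,g(c[i]),g(c[(i+1)%4]),(0,255,0) if z>.05 else (255,255,0),1)
    for k,X in bpts(q).items(): cv2.circle(im,g(X),4,(0,0,255),1)
    l,t,w,h=[int(v*f) for v in crop]; cv2.imwrite('pics/'+n,im[t:t+h,l:l+w])
def fitb(ps,q0,gate=25,keys=None):
    from scipy.optimize import least_squares
    L=[]; B=bpts(q0)
    for p in ps:
        for k in B:
            if keys and k not in keys: continue
            c=[o['position'] for o in tip_of(p,k)]
            c=[u for u in c if np.linalg.norm(proj(p,B[k])-u)<gate]
            if c: L.append((p,k,np.array(c[0])))
    f=lambda q:np.concatenate([proj(p,bpts(q)[k])-u for p,k,u in L]+[1e-3*(q-q0)])
    r=least_squares(f,q0,loss='soft_l1'); return r.x,[(k,np.round(proj(p,bpts(r.x)[k])-u,1)) for p,k,u in L]
E
python3 - <<'E'
from h import *
np.set_printoptions(precision=4,suppress=True)
ps=[cams.grab_frame(n) for n in('top','scene')]
q,res=fitb(ps,np.array([.566,-.185,.13,1.8,1.7,1.7]))
print(q); print(res)
a,b=ps
draw(a,q,'ov.png',(320,140,190,150),4)
draw(b,q,'ov2.png',(120,70,200,160),4)
x=cv2.imread('pics/ov.png');y=cv2.imread('pics/ov2.png')
s=ctrl.get_state();print(s['t'])
E
```

```text
[ 0.5727 -0.1818  0.0771  1.8099  1.828   1.8271]
[('basket', array([ 0.5, -0.3])), ('lid_hinge', array([ 1.1, -2.9])), ('latch_front_pivot', array([ 2.9, -0.3])), ('latch_rear_pivot', array([0.4, 1.7])), ('lid_edge', array([ 1.5, -0. ])), ('latch_front_pin', array([-0.4,  0.1])), ('latch_rear_pin', array([ 0.3, -2.3])), ('basket', array([ 0.9, -0.5])), ('lid_hinge', array([1.6, 2.4])), ('latch_front_pivot', array([-0.2,  0.8])), ('latch_rear_pivot', array([ 5.4, -0.8])), ('lid_edge', array([ 2. , -2.3])), ('latch_front_pin', array([-0.3, -0.5])), ('latch_rear_pin', array([0.7, 2.4]))]
2.65
```

View pics/ov.png

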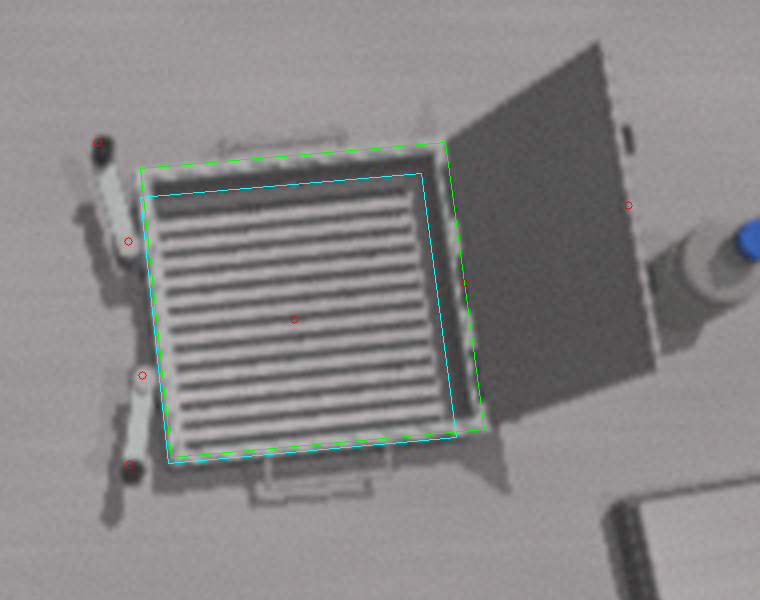

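View pics/ov2.png

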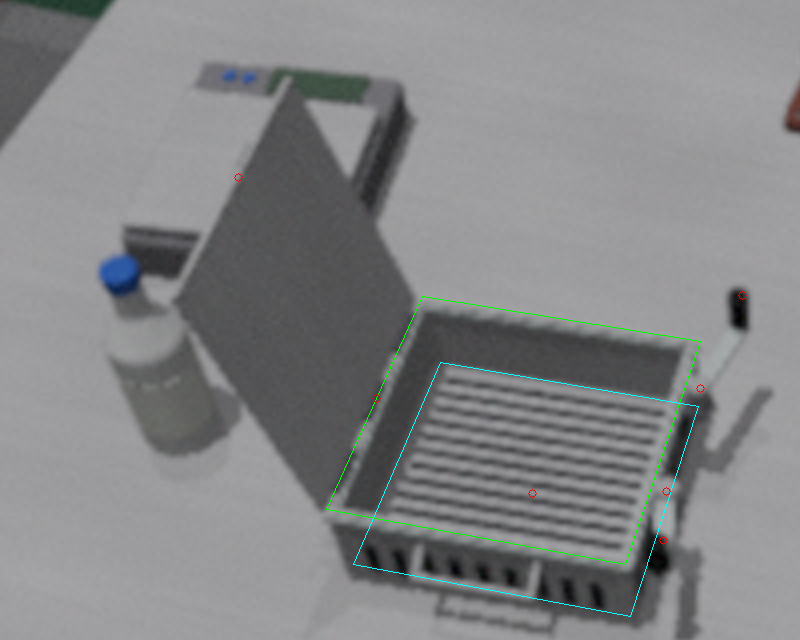

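The overlay fits to within a few mm; the spray bottle stands behind the lid and the jars are all free. I'll refine the fit with the rim corners I clicked and compute the first move.

```bash
cat >> h.py <<'E'
import sys
def to(g,head,tilt=None,grasp=.164):
    """units for moving grasp point to world g, tool down, tool y at world heading (deg)"""
    s=ctrl.get_state(); r0=R.from_quat(s['ee_rot']); h=np.radians(head)
    y=np.array([np.cos(h),np.sin(h),0]); z=np.array([0,0,-1.]); x=np.cross(y,z)
    r1=R.from_matrix(np.c_[x,y,z])
    tcp=np.array(g)-r1.apply([0,0,grasp]); d=r0.inv().apply(tcp-s['ee_pos'])/.25; rv=(r0.inv()*r1).as_rotvec()/.5
    print('d',np.round(d,3),'r',np.round(rv,3),'rows',np.ceil(max(np.linalg.norm(d)*.25/.0417,np.linalg.norm(rv)*.5/.125)))
def st():
    s=ctrl.get_state(); r=R.from_quat(s['ee_rot']); g=s['ee_pos']+r.apply([0,0,.164]); y=r.apply([0,1,0])
    print('t',s['t'],'grasp',np.round(g,4),'head',round(np.degrees(np.arctan2(y[1],y[0])),2),'tilt',np.round(r.apply([0,0,1]),3),'F',np.round(s['force'],1),'open',round(s['opening'],3),'gf',s['grip_force'],'j',np.round(s['joints'],2))
def jars():
    p=cams.grab_frame('top'); hsv=cv2.cvtColor(p['color'],cv2.COLOR_RGB2HSV)
    red=(((hsv[...,0]<8)|(hsv[...,0]>172))&(hsv[...,1]>120)&(hsv[...,2]>70)).astype(np.uint8)
    n,lab,s_,ce=cv2.connectedComponentsWithStats(red)
    return [(int(s_[i,4]),plane(p,ce[i],.068)[:2].round(4)) for i in range(1,n) if 60<s_[i,4]<900 and plane(p,ce[i],.068)[0]>.3]
E
python3 - <<'E'
from h import *
from scipy.optimize import least_squares
np.set_printoptions(precision=4,suppress=True)
a,b=[cams.grab_frame(n) for n in('top','scene')]
C=[(a,(140,170),(1,1)),(a,(440,152),(1,-1)),(a,(484,427),(-1,-1)),(a,(173,460),(-1,1)),(b,(421,300),(-1,-1)),(b,(697,343),(-1,1)),(b,(630,563),(1,1)),(b,(327,512),(1,-1))]
f=lambda q:np.concatenate([proj(p,toworld(q,(i*.109,j*.115,.09)))-(np.array(u)/4+((320,140) if p is a else (120,70))) for p,u,(i,j) in C])
r=least_squares(f,[.57,-.18,.1],loss='soft_l1');print(r.x,r.fun.round(1))
print(jars());st();to((.485,.379,.15),90)
E
```

```text
[ 0.5722 -0.1813  0.0904] [-0.8 -0.1  0.2 -3.1 -0.  -0.2 -0.5 -0.4 -0.3 -1.2  0.3 -1.2 -0.6 -0.4
  0.1 -0.5]
[(546, array([0.9686, 0.7315])), (132, array([0.973 , 0.6635])), (87, array([0.9313, 0.674 ])), (658, array([0.7388, 0.2591])), (267, array([0.5794, 0.3948])), (263, array([0.5639, 0.2463])), (278, array([0.4848, 0.379 ]))]
t 2.8 grasp [0.1814 0.6242 0.2407] head 73.79 tilt [-0. -0. -1.] F [1.1 0.3 0.5] open 1.001 gf 0.0 j [-1.39  0.33  0.04  1.47 -0.01  1.34 -0.06]
d [-1.44  -0.603  0.363] r [-0.    -0.    -0.566] rows 10.0
```

send_rows([
  {"dx": -1, "dy": -0.42, "dz": 0.25, "rz": -0.57, "grip": -1},
  {"dx": -1, "dy": -0.42, "dz": 0.25, "rz": -0.57, "grip": -1},
  {"dx": -1, "dy": -0.42, "dz": 0.25, "rz": -0.57, "grip": -1},
  {"dx": -1, "dy": -0.42, "dz": 0.25, "rz": -0.57, "grip": -1},
  {"dx": -1, "dy": -0.42, "dz": 0.25, "rz": -0.57, "grip": -1},
  {"dx": -1, "dy": -0.42, "dz": 0.25, "rz": -0.57, "grip": -1},
  {"dx": -1, "dy": -0.42, "dz": 0.25, "rz": -0.57, "grip": -1},
  {"dx": -1, "dy": -0.42, "dz": 0.25, "rz": -0.57, "grip": -1},
], grip_force=20)

```text
schema error: expected keys grip, dx, dy, dz, rx, ry, rz
```

```bash
python3 - <<'E'
from h import *
st()
p=cams.grab_frame('wrist')
for o in outline_of(p,'jar1'):
    v,u=np.nonzero(o['mask']);print(o['score'],p['color'][o['mask']].mean(0).round(),plane(p,(u.mean(),v.mean()),.068)[:2].round(4))
hsv=cv2.cvtColor(p['color'],cv2.COLOR_RGB2HSV)
red=(((hsv[...,0]<8)|(hsv[...,0]>172))&(hsv[...,1]>120)&(hsv[...,2]>70)).astype(np.uint8)
n,lab,s_,ce=cv2.connectedComponentsWithStats(red)
for i in range(1,n):
    if s_[i,4]>150: print('red',s_[i],plane(p,ce[i],.068)[:2].round(4))
print(jars())
to((.485,.379,.05),90)
E
```

```text
t 2.8 grasp [0.1814 0.6242 0.2407] head 73.79 tilt [-0. -0. -1.] F [1.1 0.3 0.5] open 1.001 gf 0.0 j [-1.39  0.33  0.04  1.47 -0.01  1.34 -0.06]
[(540, array([0.9687, 0.7315])), (134, array([0.9727, 0.6634])), (87, array([0.9313, 0.674 ])), (652, array([0.7389, 0.2594])), (269, array([0.5793, 0.3946])), (262, array([0.5641, 0.2464])), (279, array([0.4847, 0.379 ]))]
d [-1.44  -0.603  0.763] r [ 0.     0.    -0.566] rows 11.0
```

All keys are required.

send_rows([
  {"dx": -1, "dy": -0.42, "dz": 0.25, "rx": 0, "ry": 0, "rz": -0.57, "grip": -1},
  {"dx": -1, "dy": -0.42, "dz": 0.25, "rx": 0, "ry": 0, "rz": -0.57, "grip": -1},
  {"dx": -1, "dy": -0.42, "dz": 0.25, "rx": 0, "ry": 0, "rz": -0.57, "grip": -1},
  {"dx": -1, "dy": -0.42, "dz": 0.25, "rx": 0, "ry": 0, "rz": -0.57, "grip": -1},
  {"dx": -1, "dy": -0.42, "dz": 0.25, "rx": 0, "ry": 0, "rz": -0.57, "grip": -1},
  {"dx": -1, "dy": -0.42, "dz": 0.25, "rx": 0, "ry": 0, "rz": -0.57, "grip": -1},
  {"dx": -1, "dy": -0.42, "dz": 0.25, "rx": 0, "ry": 0, "rz": -0.57, "grip": -1},
  {"dx": -1, "dy": -0.42, "dz": 0.25, "rx": 0, "ry": 0, "rz": -0.57, "grip": -1},
  {"dx": -1, "dy": -0.42, "dz": 0.25, "rx": 0, "ry": 0, "rz": -0.57, "grip": -1},
], grip_force=20)

```text
t: 3.7
ee_pos: [0.3938, 0.452, 0.3419]
ee_rot: [0.001, 1.0, -0.0, -0.0]
force: [0.3, 0.6, 0.2]
opening: 1.003
grip_force: 0.0
```

```bash
cat >> h.py <<'E'
def wj():
    p=cams.grab_frame('wrist'); hsv=cv2.cvtColor(p['color'],cv2.COLOR_RGB2HSV)
    red=(((hsv[...,0]<8)|(hsv[...,0]>172))&(hsv[...,1]>120)&(hsv[...,2]>70)).astype(np.uint8)
    n,lab,s_,ce=cv2.connectedComponentsWithStats(red)
    for i in range(1,n):
        if s_[i,4]>150: print('red',s_[i],plane(p,ce[i],.068)[:2].round(4))
    return p
E
python3 - <<'E'
from h import *
st();p=wj()
for o in outline_of(p,'jar1'):
    v,u=np.nonzero(o['mask']);print(round(o['score'],2),p['color'][o['mask']].mean(0).round(),plane(p,(u.mean(),v.mean()),.068)[:2].round(4))
print([j for j in jars()if j[1][0]<.7])
to((.485,.379,.05),90)
E
```

```text
t 3.7 grasp [0.3938 0.4518 0.1779] head 89.89 tilt [-0.    -0.001 -1.   ] F [0.3 0.6 0.2] open 1.003 gf 0.0 j [-1.04  0.27  0.13  1.68 -0.04  1.19  0.67]
red [232 276  30  15 290] [0.4628 0.3922]
red [214 322  53  15 635] [0.5038 0.3853]
0.9 [160.  93.  39.] [0.4992 0.494 ]
0.75 [18. 60. 59.] [0.5175 0.547 ]
0.71 [49. 35. 34.] [0.5288 0.4101]
[(269, array([0.5792, 0.3947])), (266, array([0.5639, 0.2461])), (284, array([0.4846, 0.3789])), (257, array([0.4548, 0.679 ])), (97, array([0.3783, 0.686 ]))]
d [-0.375 -0.305  0.514] r [ 0.002 -0.001  0.009] rows 5.0
```

send_rows([
  {"dx": -0.365, "dy": -0.291, "dz": 0, "rx": 0, "ry": 0, "rz": 0, "grip": -1},
  {"dx": -0.365, "dy": -0.291, "dz": 0, "rx": 0, "ry": 0, "rz": 0, "grip": -1},
  {"dx": -0.365, "dy": -0.291, "dz": 0, "rx": 0, "ry": 0, "rz": 0, "grip": -1},
  {"dx": -0.365, "dy": -0.291, "dz": 0.1, "rx": 0, "ry": 0, "rz": 0, "grip": -1},
  {"dx": -0.365, "dy": -0.291, "dz": 0.2, "rx": 0, "ry": 0, "rz": 0, "grip": -1},
])

```text
t: 4.27
ee_pos: [0.4852, 0.3807, 0.2936]
ee_rot: [-0.0, 1.0, 0.001, 0.002]
force: [-0.5, 1.3, -0.7]
opening: 1.0
grip_force: 0.0
```

```bash
python3 - <<'E'
from h import *
st();p=wj();print(jars())
to((.4846,.379,.05),90)
E
```

```text
t 4.2667 grasp [0.4858 0.3811 0.1296] head 90.01 tilt [ 0.004  0.003 -1.   ] F [-0.5  1.3 -0.7] open 1.0 gf 0.0 j [-0.89  0.35  0.19  1.69 -0.07  1.11  0.89]
red [ 277  177   89   90 6209] [0.4766 0.3807]
red [ 305  322   79   36 2600] [0.5601 0.3955]
[(544, array([0.9686, 0.7314])), (134, array([0.9727, 0.6634])), (88, array([0.9314, 0.6742])), (655, array([0.7387, 0.2591])), (267, array([0.5796, 0.3947])), (266, array([0.5637, 0.2462]))]
d [-0.013 -0.008  0.299] r [-0.008 -0.01   0.008] rows 2.0
```

```bash
python3 - <<'E'
from h import *
st();p=wj();st();p=wj();save(p,'w1.png')
print(np.round(p['hand_eye'],4))
for o in tip_of(p,'jar1'): print(round(o['score'],2),plane(p,o['position'],0))
E
```

```text
t 4.3667 grasp [0.4809 0.3807 0.1247] head 90.23 tilt [-0.005 -0.004 -1.   ] F [-1.5  0.8  0.1] open 1.001 gf 0.0 j [-0.89  0.35  0.19  1.7  -0.07  1.11  0.89]
red [ 278  188   90   91 6393] [0.4851 0.3828]
red [ 305  323   80   34 2264] [0.5643 0.3977]
t 4.4167 grasp [0.4816 0.3816 0.1269] head 90.26 tilt [-0.003 -0.002 -1.   ] F [-0.8  0.7  0.4] open 1.0 gf 0.0 j [-0.89  0.35  0.19  1.7  -0.07  1.11  0.89]
red [ 277  185   89   91 6271] [0.4851 0.3826]
red [ 304  323   79   35 2371] [0.5665 0.3976]
[[ 4.000e-04 -9.549e-01 -2.970e-01  8.190e-02]
 [ 1.000e+00  3.000e-04  4.000e-04  1.500e-03]
 [-3.000e-04 -2.970e-01  9.549e-01  1.970e-02]
 [ 0.000e+00  0.000e+00  0.000e+00  1.000e+00]]
0.83 [0.56684194 0.2464312  0.        ]
0.81 [0.48667146 0.38450744 0.        ]
0.58 [0.63816918 0.5028341  0.        ]
```

View pics/w1.png

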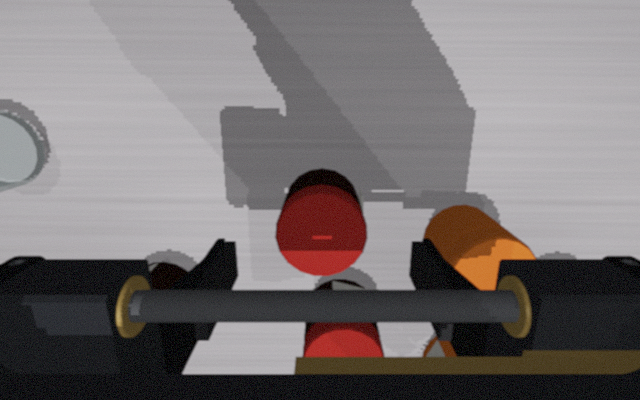

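The wrist view shows the red jar (322,232) centred between the fingers, with the neighbouring red and orange jars clear of them.

send_rows([
  {"dx": 0, "dy": 0.005, "dz": 0.1, "rx": 0, "ry": 0, "rz": 0, "grip": -1},
  {"dx": 0, "dy": 0.005, "dz": 0.2, "rx": 0, "ry": 0, "rz": 0, "grip": -1},
  {"dx": 0, "dy": 0.005, "dz": 0.28, "rx": 0, "ry": 0, "rz": 0, "grip": -1},
  {"dx": 0, "dy": 0.005, "dz": 0.31, "rx": 0, "ry": 0, "rz": 0, "grip": -1},
  {"dx": 0, "dy": 0.005, "dz": 0.31, "rx": 0, "ry": 0, "rz": 0, "grip": 0},
  {"dx": 0, "dy": 0.005, "dz": 0.31, "rx": 0, "ry": 0, "rz": 0, "grip": 1},
  {"dx": 0, "dy": 0.005, "dz": 0.31, "rx": 0, "ry": 0, "rz": 0, "grip": 1},
  {"dx": 0, "dy": 0.005, "dz": 0.31, "rx": 0, "ry": 0, "rz": 0, "grip": 1},
  {"dx": 0, "dy": 0.005, "dz": 0.31, "rx": 0, "ry": 0, "rz": 0, "grip": 1},
  {"dx": 0, "dy": 0.005, "dz": 0.31, "rx": 0, "ry": 0, "rz": 0, "grip": 1},
], grip_force=20)

```text
t: 5.35
ee_pos: [0.484, 0.3821, 0.2159]
ee_rot: [-0.001, 1.0, 0.0, 0.001]
force: [-1.3, -2.4, 6.8]
opening: 0.658
grip_force: 20.0
```

```bash
python3 -c "
from h import *
st()"
```

```text
t 5.35 grasp [0.4842 0.3822 0.0519] head 90.11 tilt [ 0.001  0.    -1.   ] F [-1.3 -2.4  6.8] open 0.658 gf 20.00038371887058 j [-0.88  0.43  0.18  1.75 -0.09  0.96  0.9 ]
```

send_rows([
  {"dx": 0, "dy": 0, "dz": -0.1, "rx": 0, "ry": 0, "rz": 0, "grip": 1},
  {"dx": 0, "dy": 0, "dz": -0.25, "rx": 0, "ry": 0, "rz": 0, "grip": 1},
  {"dx": 0, "dy": 0, "dz": -0.4, "rx": 0, "ry": 0, "rz": 0, "grip": 1},
  {"dx": 0, "dy": -0.05, "dz": -0.55, "rx": 0, "ry": 0, "rz": 0, "grip": 1},
  {"dx": 0, "dy": -0.15, "dz": -0.68, "rx": 0, "ry": 0, "rz": 0, "grip": 1},
  {"dx": 0, "dy": -0.3, "dz": -0.72, "rx": 0, "ry": 0, "rz": 0, "grip": 1},
  {"dx": 0, "dy": -0.45, "dz": -0.72, "rx": 0, "ry": 0, "rz": 0, "grip": 1},
  {"dx": 0, "dy": -0.6, "dz": -0.72, "rx": 0, "ry": 0, "rz": 0, "grip": 1},
  {"dx": 0, "dy": -0.75, "dz": -0.72, "rx": 0, "ry": 0, "rz": 0, "grip": 1},
  {"dx": 0, "dy": -0.9, "dz": -0.72, "rx": 0, "ry": 0, "rz": 0, "grip": 1},
])

```text
t: 6.18
ee_pos: [0.4835, 0.1554, 0.3949]
ee_rot: [-0.001, 1.0, 0.0, 0.0]
force: [1.4, -1.1, -2.2]
opening: 0.663
grip_force: 20.0
```

send_rows([
  {"dx": 0, "dy": -0.15, "dz": 0, "rx": 0, "ry": 0, "rz": 0, "grip": 1},
  {"dx": 0, "dy": -0.3, "dz": 0, "rx": 0, "ry": 0, "rz": -0.04, "grip": 1},
  {"dx": 0, "dy": -0.45, "dz": 0, "rx": 0, "ry": 0, "rz": -0.08, "grip": 1},
  {"dx": 0, "dy": -0.6, "dz": 0, "rx": 0, "ry": 0, "rz": -0.12, "grip": 1},
  {"dx": -0.02, "dy": -0.75, "dz": 0, "rx": 0, "ry": 0, "rz": -0.17, "grip": 1},
  {"dx": -0.04, "dy": -0.85, "dz": 0, "rx": 0, "ry": 0, "rz": -0.17, "grip": 1},
  {"dx": -0.06, "dy": -0.93, "dz": 0, "rx": 0, "ry": 0, "rz": -0.17, "grip": 1},
  {"dx": -0.067, "dy": -0.97, "dz": 0, "rx": 0, "ry": 0, "rz": -0.17, "grip": 1},
])

```text
t: 6.85
ee_pos: [0.5012, -0.0882, 0.395]
ee_rot: [-0.042, 0.999, -0.0, 0.0]
force: [-0.8, -0.4, -2.4]
opening: 0.659
grip_force: 20.0
```

```bash
python3 - <<'E'
from h import *
st();to((.5018,-.1826,.11),95);print(jars())
st()
E
```

```text
t 6.85 grasp [ 0.5013 -0.0883  0.231 ] head 94.79 tilt [ 0.001 -0.    -1.   ] F [-0.8 -0.4 -2.4] open 0.659 gf 20.00004578847438 j [-0.46  0.04  0.57  1.84 -0.02  1.27  1.77]
d [ 0.029 -0.376  0.484] r [-0.001  0.001 -0.007] rows 4.0
[(545, array([0.9687, 0.7313])), (134, array([0.9727, 0.6634])), (87, array([0.9313, 0.674 ])), (651, array([0.739 , 0.2592])), (267, array([0.5794, 0.3948])), (262, array([0.564 , 0.2464])), (486, array([ 0.4977, -0.1477]))]
t 6.9 grasp [ 0.5013 -0.0888  0.2309] head 94.76 tilt [ 0.    -0.001 -1.   ] F [ 0.6 -1.5 -2.2] open 0.661 gf 19.999284641817212 j [-0.46  0.04  0.57  1.84 -0.02  1.27  1.77]
```

send_rows([
  {"dx": 0.029, "dy": -0.15, "dz": 0, "rx": 0, "ry": 0, "rz": -0.007, "grip": 1},
  {"dx": 0.029, "dy": -0.28, "dz": 0, "rx": 0, "ry": 0, "rz": -0.007, "grip": 1},
  {"dx": 0.029, "dy": -0.376, "dz": 0.1, "rx": 0, "ry": 0, "rz": -0.007, "grip": 1},
  {"dx": 0.029, "dy": -0.376, "dz": 0.2, "rx": 0, "ry": 0, "rz": -0.007, "grip": 1},
  {"dx": 0.029, "dy": -0.376, "dz": 0.3, "rx": 0, "ry": 0, "rz": -0.007, "grip": 1},
  {"dx": 0.029, "dy": -0.376, "dz": 0.4, "rx": 0, "ry": 0, "rz": -0.007, "grip": 1},
  {"dx": 0.029, "dy": -0.376, "dz": 0.45, "rx": 0, "ry": 0, "rz": -0.007, "grip": 1},
  {"dx": 0.029, "dy": -0.376, "dz": 0.5, "rx": 0, "ry": 0, "rz": -0.007, "grip": 1},
  {"dx": 0.029, "dy": -0.376, "dz": 0.55, "rx": 0, "ry": 0, "rz": -0.007, "grip": 1},
  {"dx": 0.029, "dy": -0.376, "dz": 0.6, "rx": 0, "ry": 0, "rz": -0.007, "grip": 1},
])

```text
t: 7.73
ee_pos: [0.5027, -0.1787, 0.2442]
ee_rot: [-0.046, 0.999, 0.0, 0.0]
force: [0.4, -0.0, -2.7]
opening: 0.665
grip_force: 20.0
```

```bash
python3 - <<'E'
from h import *
st();q=(.572,-.1815,.087)
p=cams.grab_frame('scene');draw(p,q,'ov3.png',(120,70,200,150),4)
E
```

```text
t 7.7333 grasp [ 0.5028 -0.1786  0.0802] head 95.26 tilt [ 0.001  0.    -1.   ] F [ 0.4 -0.  -2.7] open 0.665 gf 20.00019562896341 j [-0.29  0.28  0.63  1.96 -0.2   0.97  2.1 ]Traceback (most recent call last):
  File "<stdin>", line 3, in <module>
  File "h.py", line 29, in draw
    for k,X in bpts(q).items(): cv2.circle(im,g(X),4,(0,0,255),1)
               ~~~~^^^
  File "h.py", line 16, in bpts
    x,y,yaw,lid,lf,lr=q; c,s=np.cos(yaw),np.sin(yaw); M=np.array([[c,-s,0],[s,c,0],[0,0,1]]); o=np.array([x,y,0])
    ^^^^^^^^^^^^^^^^^
ValueError: not enough values to unpack (expected 6, got 3)
```

send_rows([
  {"dx": 0, "dy": 0, "dz": 0.02, "rx": 0, "ry": 0, "rz": 0, "grip": 1},
  {"dx": 0, "dy": 0, "dz": 0.035, "rx": 0, "ry": 0, "rz": 0, "grip": 1},
  {"dx": 0, "dy": 0, "dz": 0.05, "rx": 0, "ry": 0, "rz": 0, "grip": 1},
  {"dx": 0, "dy": 0, "dz": 0.056, "rx": 0, "ry": 0, "rz": 0, "grip": 1},
  {"dx": 0, "dy": 0, "dz": 0.056, "rx": 0, "ry": 0, "rz": 0, "grip": 1},
])

```text
t: 8.2
ee_pos: [0.5023, -0.1795, 0.2308]
ee_rot: [-0.045, 0.999, 0.0, 0.0]
force: [0.4, -0.1, -2.7]
opening: 0.663
grip_force: 20.0
```

```bash
python3 - <<'E'
from h import *
st();q=(.572,-.1815,.087,1.81,1.83,1.83)
p=cams.grab_frame('scene');draw(p,q,'ov3.png',(120,70,200,150),4)
E
```

```text
t 8.2 grasp [ 0.5023 -0.1795  0.0668] head 95.19 tilt [ 0.  0. -1.] F [ 0.4 -0.1 -2.7] open 0.663 gf 19.99993945006281 j [-0.28  0.3   0.63  1.97 -0.22  0.94  2.11]
```

View pics/ov3.png

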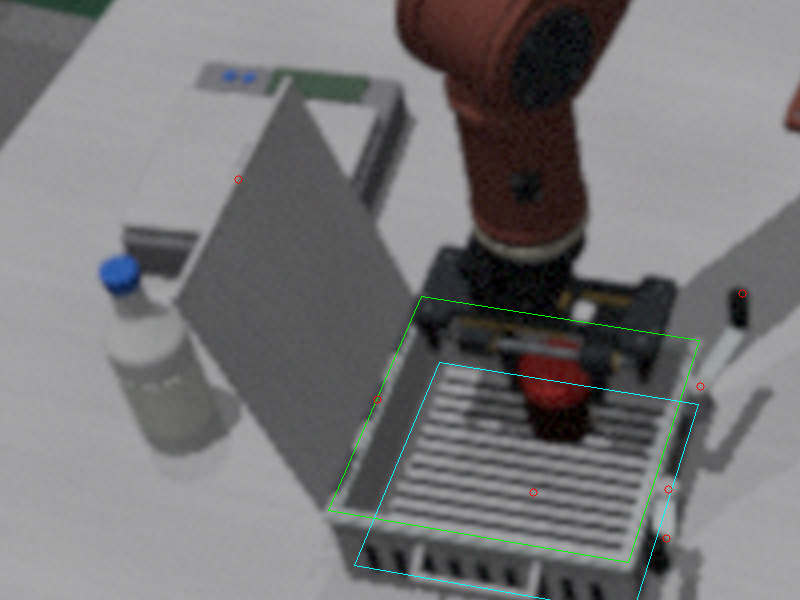

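The jar is inside the basket near its slot but isn't touching the floor yet. I'll keep lowering in small steps.

send_rows([
  {"dx": 0, "dy": 0, "dz": 0.006, "rx": 0, "ry": 0, "rz": 0, "grip": 1},
  {"dx": 0, "dy": 0, "dz": 0.01, "rx": 0, "ry": 0, "rz": 0, "grip": 1},
  {"dx": 0, "dy": 0, "dz": 0.01, "rx": 0, "ry": 0, "rz": 0, "grip": 1},
])

```text
t: 8.5
ee_pos: [0.5026, -0.1798, 0.2298]
ee_rot: [-0.045, 0.999, 0.0, 0.001]
force: [-6.9, 2.0, 15.1]
opening: 0.657
grip_force: 20.0
```

```bash
python3 -c "
from h import *
st()"
```

```text
t 8.5 grasp [ 0.5028 -0.1797  0.0658] head 95.18 tilt [ 0.001  0.001 -1.   ] F [-6.9  2.  15.1] open 0.657 gf 20.00024551525712 j [-0.28  0.3   0.62  1.97 -0.22  0.94  2.11]
```

send_rows([
  {"dx": 0, "dy": 0, "dz": -0.005, "rx": 0, "ry": 0, "rz": 0, "grip": 0},
  {"dx": 0, "dy": 0, "dz": -0.005, "rx": 0, "ry": 0, "rz": 0, "grip": -1},
  {"dx": 0, "dy": 0, "dz": -0.005, "rx": 0, "ry": 0, "rz": 0, "grip": -1},
  {"dx": 0, "dy": 0, "dz": -0.005, "rx": 0, "ry": 0, "rz": 0, "grip": -1},
  {"dx": 0, "dy": 0, "dz": -0.08, "rx": 0, "ry": 0, "rz": 0, "grip": -1},
  {"dx": 0, "dy": 0, "dz": -0.2, "rx": 0, "ry": 0, "rz": 0, "grip": -1},
  {"dx": 0, "dy": 0, "dz": -0.35, "rx": 0, "ry": 0, "rz": 0, "grip": -1},
  {"dx": 0, "dy": 0, "dz": -0.5, "rx": 0, "ry": 0, "rz": 0, "grip": -1},
  {"dx": 0, "dy": 0.1, "dz": -0.6, "rx": 0, "ry": 0, "rz": 0, "grip": -1},
  {"dx": 0, "dy": 0.25, "dz": -0.6, "rx": 0, "ry": 0, "rz": 0, "grip": -1},
])

```text
t: 9.33
ee_pos: [0.4975, -0.1206, 0.3839]
ee_rot: [-0.042, 0.999, -0.001, 0.004]
force: [1.5, 0.0, 0.0]
opening: 1.002
grip_force: 0.0
```

```bash
python3 - <<'E'
from h import *
st();J=jars();print([j for j in J if j[1][0]<.7]);to((.564,.2463,.16),90)
E
```

```text
t 9.3333 grasp [ 0.4989 -0.1209  0.2199] head 94.81 tilt [ 0.009 -0.002 -1.   ] F [1.5 0.  0. ] open 1.002 gf 0.0 j [-0.44  0.05  0.62  1.85 -0.03  1.24  1.84]
[(267, array([0.5793, 0.3948])), (263, array([0.564 , 0.2463])), (397, array([ 0.5038, -0.1931]))]
d [-0.398  1.396  0.233] r [0.005 0.009 0.187] rows 9.0
```

send_rows([
  {"dx": -0.05, "dy": 0.15, "dz": 0, "rx": 0, "ry": 0, "rz": 0.03, "grip": -1},
  {"dx": -0.1, "dy": 0.3, "dz": 0, "rx": 0, "ry": 0, "rz": 0.06, "grip": -1},
  {"dx": -0.15, "dy": 0.45, "dz": 0, "rx": 0, "ry": 0, "rz": 0.1, "grip": -1},
  {"dx": -0.2, "dy": 0.6, "dz": 0, "rx": 0, "ry": 0, "rz": 0.14, "grip": -1},
  {"dx": -0.25, "dy": 0.75, "dz": 0, "rx": 0, "ry": 0, "rz": 0.18, "grip": -1},
  {"dx": -0.3, "dy": 0.88, "dz": 0, "rx": 0, "ry": 0, "rz": 0.18, "grip": -1},
  {"dx": -0.36, "dy": 0.98, "dz": 0, "rx": 0, "ry": 0, "rz": 0.18, "grip": -1},
  {"dx": -0.4, "dy": 1, "dz": 0, "rx": 0, "ry": 0, "rz": 0.18, "grip": -1},
  {"dx": -0.4, "dy": 1, "dz": 0, "rx": 0, "ry": 0, "rz": 0.18, "grip": -1},
])

```text
t: 10.13
ee_pos: [0.5743, 0.1441, 0.3771]
ee_rot: [-0.003, 1.0, -0.0, -0.0]
force: [-0.9, -0.5, -1.0]
opening: 1.002
grip_force: 0.0
```

```bash
python3 - <<'E'
from h import *
st();to((.564,.2463,.05),90)
E
```

```text
t 10.1333 grasp [0.5742 0.144  0.2131] head 90.3 tilt [-0.001 -0.    -1.   ] F [-0.9 -0.5 -1. ] open 1.002 gf 0.0 j [-0.68  0.24  0.43  1.67 -0.1   1.26  1.34]
d [0.039 0.409 0.652] r [-0.001 -0.001  0.011] rows 5.0
```

send_rows([
  {"dx": 0.02, "dy": 0.14, "dz": 0.1, "rx": 0, "ry": 0, "rz": 0.01, "grip": -1},
  {"dx": 0.04, "dy": 0.28, "dz": 0.15, "rx": 0, "ry": 0, "rz": 0.01, "grip": -1},
  {"dx": 0.04, "dy": 0.38, "dz": 0.2, "rx": 0, "ry": 0, "rz": 0.01, "grip": -1},
  {"dx": 0.04, "dy": 0.41, "dz": 0.25, "rx": 0, "ry": 0, "rz": 0.01, "grip": -1},
  {"dx": 0.04, "dy": 0.41, "dz": 0.3, "rx": 0, "ry": 0, "rz": 0.01, "grip": -1},
  {"dx": 0.04, "dy": 0.41, "dz": 0.3, "rx": 0, "ry": 0, "rz": 0.01, "grip": -1},
])

```text
t: 10.63
ee_pos: [0.5628, 0.2417, 0.3003]
ee_rot: [0.002, 1.0, -0.002, -0.002]
force: [0.1, -1.3, -0.7]
opening: 0.997
grip_force: 0.0
```

```bash
python3 - <<'E'
from h import *
st();p=wj();st();p=wj();st();to((.564,.2463,.05),90)
E
```

```text
t 10.6333 grasp [0.5623 0.2412 0.1363] head 89.72 tilt [-0.003 -0.003 -1.   ] F [ 0.1 -1.3 -0.7] open 0.997 gf 0.0 j [-0.78  0.34  0.37  1.7  -0.13  1.13  1.2 ]
red [ 290  181   86   86 5747] [0.5652 0.2478]
red [ 506  202   99   58 4563] [0.573  0.3926]
t 10.6833 grasp [0.5631 0.2405 0.1379] head 89.63 tilt [-0.002 -0.003 -1.   ] F [-0.1 -0.1  0.5] open 0.997 gf 0.0 j [-0.78  0.34  0.37  1.7  -0.13  1.13  1.2 ]
red [ 291  179   85   86 5706] [0.5649 0.2485]
red [ 506  200   98   60 4753] [0.5737 0.3934]
t 10.7333 grasp [0.5638 0.2406 0.1391] head 89.59 tilt [-0.001 -0.002 -1.   ] F [-0.2 -0.5  0.3] open 0.998 gf 0.0 j [-0.78  0.34  0.37  1.7  -0.13  1.13  1.2 ]
d [-0.     0.022  0.356] r [-0.003 -0.001 -0.014] rows 3.0
```

send_rows([
  {"dx": 0, "dy": 0.02, "dz": 0.1, "rx": 0, "ry": 0, "rz": -0.01, "grip": -1},
  {"dx": 0, "dy": 0.02, "dz": 0.2, "rx": 0, "ry": 0, "rz": -0.01, "grip": -1},
  {"dx": 0, "dy": 0.02, "dz": 0.3, "rx": 0, "ry": 0, "rz": -0.01, "grip": -1},
  {"dx": 0, "dy": 0.02, "dz": 0.352, "rx": 0, "ry": 0, "rz": -0.01, "grip": -1},
  {"dx": 0, "dy": 0.02, "dz": 0.352, "rx": 0, "ry": 0, "rz": -0.01, "grip": 0},
  {"dx": 0, "dy": 0.02, "dz": 0.352, "rx": 0, "ry": 0, "rz": -0.01, "grip": 1},
  {"dx": 0, "dy": 0.02, "dz": 0.352, "rx": 0, "ry": 0, "rz": -0.01, "grip": 1},
  {"dx": 0, "dy": 0.02, "dz": 0.352, "rx": 0, "ry": 0, "rz": -0.01, "grip": 1},
  {"dx": 0, "dy": 0.02, "dz": 0.352, "rx": 0, "ry": 0, "rz": -0.01, "grip": 1},
])

```text
t: 11.48
ee_pos: [0.5641, 0.2484, 0.2168]
ee_rot: [-0.0, 1.0, 0.001, 0.001]
force: [0.5, -0.0, -0.4]
opening: 0.709
grip_force: 0.0
```

```bash
python3 - <<'E'
from h import *
st();to((.5716,-.1765,.24),95)
E
```

```text
t 11.4833 grasp [0.5644 0.2486 0.0528] head 90.03 tilt [ 0.002  0.001 -1.   ] F [ 0.5 -0.  -0.4] open 0.709 gf 0.043574603790830224 j [-0.76  0.44  0.34  1.76 -0.18  0.97  1.22]
d [-0.031 -1.699 -0.751] r [ 0.002  0.004 -0.174] rows 12.0
```

Not closed yet; I'll let it finish, then lift and carry.

send_rows([
  {"dx": 0, "dy": 0, "dz": 0, "rx": 0, "ry": 0, "rz": 0, "grip": 1},
  {"dx": 0, "dy": 0, "dz": 0, "rx": 0, "ry": 0, "rz": 0, "grip": 1},
  {"dx": 0, "dy": 0, "dz": 0, "rx": 0, "ry": 0, "rz": 0, "grip": 1},
], grip_force=20)

```text
t: 11.73
ee_pos: [0.5641, 0.2481, 0.2166]
ee_rot: [-0.0, 1.0, 0.0, 0.001]
force: [-0.4, -2.5, 6.6]
opening: 0.662
grip_force: 20.0
```

send_rows([
  {"dx": 0, "dy": 0, "dz": -0.1, "rx": 0, "ry": 0, "rz": 0, "grip": 1},
  {"dx": 0, "dy": 0, "dz": -0.25, "rx": 0, "ry": 0, "rz": 0, "grip": 1},
  {"dx": 0, "dy": 0, "dz": -0.4, "rx": 0, "ry": 0, "rz": 0, "grip": 1},
  {"dx": 0, "dy": -0.05, "dz": -0.55, "rx": 0, "ry": 0, "rz": 0, "grip": 1},
  {"dx": 0, "dy": -0.15, "dz": -0.68, "rx": 0, "ry": 0, "rz": 0, "grip": 1},
  {"dx": 0, "dy": -0.3, "dz": -0.74, "rx": 0, "ry": 0, "rz": 0, "grip": 1},
  {"dx": 0, "dy": -0.45, "dz": -0.74, "rx": 0, "ry": 0, "rz": 0, "grip": 1},
  {"dx": 0, "dy": -0.6, "dz": -0.74, "rx": 0, "ry": 0, "rz": 0, "grip": 1},
  {"dx": 0, "dy": -0.75, "dz": -0.74, "rx": 0, "ry": 0, "rz": 0, "grip": 1},
  {"dx": 0, "dy": -0.9, "dz": -0.74, "rx": 0, "ry": 0, "rz": 0, "grip": 1},
])

```text
t: 12.57
ee_pos: [0.5631, 0.0216, 0.4005]
ee_rot: [-0.0, 1.0, 0.0, 0.0]
force: [0.7, -0.0, -3.6]
opening: 0.655
grip_force: 20.3
```

send_rows([
  {"dx": 0, "dy": -0.15, "dz": 0, "rx": 0, "ry": 0, "rz": -0.04, "grip": 1},
  {"dx": 0, "dy": -0.3, "dz": 0, "rx": 0, "ry": 0, "rz": -0.08, "grip": 1},
  {"dx": -0.01, "dy": -0.45, "dz": 0, "rx": 0, "ry": 0, "rz": -0.12, "grip": 1},
  {"dx": -0.02, "dy": -0.58, "dz": 0, "rx": 0, "ry": 0, "rz": -0.175, "grip": 1},
  {"dx": -0.03, "dy": -0.68, "dz": 0, "rx": 0, "ry": 0, "rz": -0.175, "grip": 1},
  {"dx": -0.03, "dy": -0.76, "dz": 0, "rx": 0, "ry": 0, "rz": -0.175, "grip": 1},
  {"dx": -0.03, "dy": -0.79, "dz": 0, "rx": 0, "ry": 0, "rz": -0.175, "grip": 1},
  {"dx": -0.03, "dy": -0.79, "dz": 0, "rx": 0, "ry": 0, "rz": -0.175, "grip": 1},
])

```text
t: 13.23
ee_pos: [0.5707, -0.1763, 0.4002]
ee_rot: [-0.042, 0.999, -0.0, -0.0]
force: [-0.2, 1.2, -1.6]
opening: 0.66
grip_force: 20.3
```

```bash
python3 - <<'E'
from h import *
st();to((.5716,-.1765,.0775),95);print([j for j in jars() if j[1][0]<.7])
st()
E
```

```text
t 13.2333 grasp [ 0.5706 -0.1764  0.2362] head 94.85 tilt [-0.001 -0.001 -1.   ] F [-0.2  1.2 -1.6] open 0.66 gf 20.295391171239316 j [-0.3   0.25  0.63  1.63 -0.15  1.31  2.01]
d [-0.004 -0.001  0.635] r [-0.001 -0.001 -0.005] rows 4.0
[(266, array([0.5793, 0.3948]))]
t 13.2833 grasp [ 0.571  -0.1742  0.2361] head 94.98 tilt [-0.  0. -1.] F [-0.2  0.3 -2.2] open 0.659 gf 20.29576457105577 j [-0.3   0.25  0.63  1.63 -0.15  1.31  2.01]
```

send_rows([
  {"dx": -0.004, "dy": 0, "dz": 0.1, "rx": 0, "ry": 0, "rz": 0, "grip": 1},
  {"dx": -0.004, "dy": 0, "dz": 0.2, "rx": 0, "ry": 0, "rz": 0, "grip": 1},
  {"dx": -0.004, "dy": 0, "dz": 0.3, "rx": 0, "ry": 0, "rz": 0, "grip": 1},
  {"dx": -0.004, "dy": 0, "dz": 0.4, "rx": 0, "ry": 0, "rz": 0, "grip": 1},
  {"dx": -0.004, "dy": 0, "dz": 0.5, "rx": 0, "ry": 0, "rz": 0, "grip": 1},
  {"dx": -0.004, "dy": 0, "dz": 0.57, "rx": 0, "ry": 0, "rz": 0, "grip": 1},
  {"dx": -0.004, "dy": 0, "dz": 0.63, "rx": 0, "ry": 0, "rz": 0, "grip": 1},
  {"dx": -0.004, "dy": 0, "dz": 0.655, "rx": 0, "ry": 0, "rz": 0, "grip": 1},
  {"dx": -0.004, "dy": 0, "dz": 0.655, "rx": 0, "ry": 0, "rz": 0, "grip": 1},
])

```text
t: 14.03
ee_pos: [0.5721, -0.172, 0.235]
ee_rot: [-0.045, 0.999, 0.001, -0.001]
force: [-0.8, 0.7, -2.7]
opening: 0.664
grip_force: 20.3
```

send_rows([
  {"dx": 0, "dy": 0, "dz": 0.01, "rx": 0, "ry": 0, "rz": 0, "grip": 1},
  {"dx": 0, "dy": 0, "dz": 0.02, "rx": 0, "ry": 0, "rz": 0, "grip": 1},
  {"dx": 0, "dy": 0, "dz": 0.02, "rx": 0, "ry": 0, "rz": 0, "grip": 1},
])

```text
t: 14.28
ee_pos: [0.5726, -0.1738, 0.232]
ee_rot: [-0.044, 0.999, 0.0, 0.0]
force: [-1.3, -0.3, -2.6]
opening: 0.662
grip_force: 20.3
```

```bash
python3 -c "
from h import *
st()"
```

```text
t 14.2833 grasp [ 0.5728 -0.1738  0.068 ] head 95.07 tilt [ 0.001  0.    -1.   ] F [-1.3 -0.3 -2.6] open 0.662 gf 20.295639666728675 j [-0.24  0.42  0.57  1.8  -0.27  0.99  2.1 ]
```

send_rows([
  {"dx": 0, "dy": 0, "dz": 0.006, "rx": 0, "ry": 0, "rz": 0, "grip": 1},
  {"dx": 0, "dy": 0, "dz": 0.011, "rx": 0, "ry": 0, "rz": 0, "grip": 1},
  {"dx": 0, "dy": 0, "dz": 0.011, "rx": 0, "ry": 0, "rz": 0, "grip": 1},
])

```text
t: 14.53
ee_pos: [0.5727, -0.1743, 0.2305]
ee_rot: [-0.044, 0.999, 0.0, 0.001]
force: [-5.2, 1.7, 11.7]
opening: 0.665
grip_force: 20.0
```

send_rows([
  {"dx": 0, "dy": 0, "dz": -0.005, "rx": 0, "ry": 0, "rz": 0, "grip": 0},
  {"dx": 0, "dy": 0, "dz": -0.005, "rx": 0, "ry": 0, "rz": 0, "grip": -1},
  {"dx": 0, "dy": 0, "dz": -0.005, "rx": 0, "ry": 0, "rz": 0, "grip": -1},
  {"dx": 0, "dy": 0, "dz": -0.005, "rx": 0, "ry": 0, "rz": 0, "grip": -1},
  {"dx": 0, "dy": 0, "dz": -0.08, "rx": 0, "ry": 0, "rz": 0, "grip": -1},
  {"dx": 0, "dy": 0, "dz": -0.2, "rx": 0, "ry": 0, "rz": 0, "grip": -1},
  {"dx": 0, "dy": 0, "dz": -0.35, "rx": 0, "ry": 0, "rz": 0, "grip": -1},
  {"dx": 0, "dy": 0, "dz": -0.5, "rx": 0, "ry": 0, "rz": 0, "grip": -1},
  {"dx": 0, "dy": 0.1, "dz": -0.6, "rx": 0, "ry": 0, "rz": 0, "grip": -1},
  {"dx": 0, "dy": 0.25, "dz": -0.6, "rx": 0, "ry": 0, "rz": 0, "grip": -1},
])

```text
t: 15.37
ee_pos: [0.5675, -0.116, 0.3849]
ee_rot: [-0.04, 0.999, -0.001, 0.004]
force: [1.1, 0.4, 0.2]
opening: 0.998
grip_force: 0.0
```

send_rows([
  {"dx": 0, "dy": 0.15, "dz": 0, "rx": 0, "ry": 0, "rz": 0.03, "grip": -1},
  {"dx": 0, "dy": 0.3, "dz": 0, "rx": 0, "ry": 0, "rz": 0.06, "grip": -1},
  {"dx": 0, "dy": 0.45, "dz": 0, "rx": 0, "ry": 0, "rz": 0.1, "grip": -1},
  {"dx": 0, "dy": 0.6, "dz": 0, "rx": 0, "ry": 0, "rz": 0.14, "grip": -1},
  {"dx": -0.03, "dy": 0.75, "dz": 0, "rx": 0, "ry": 0, "rz": 0.17, "grip": -1},
  {"dx": -0.06, "dy": 0.9, "dz": 0, "rx": 0, "ry": 0, "rz": 0.17, "grip": -1},
  {"dx": -0.1, "dy": 1, "dz": 0, "rx": 0, "ry": 0, "rz": 0.17, "grip": -1},
])

```text
t: 15.95
ee_pos: [0.5689, 0.1436, 0.3789]
ee_rot: [-0.003, 1.0, 0.001, -0.0]
force: [-0.1, -0.4, 0.8]
opening: 1.0
grip_force: 0.0
```

```bash
python3 - <<'E'
from h import *
st();print([j for j in jars() if j[1][0]<.7]);st();to((.5793,.3955,.13),90)
E
```

```text
t 15.95 grasp [0.5689 0.1439 0.2149] head 90.38 tilt [-0.     0.002 -1.   ] F [-0.1 -0.4  0.8] open 1.0 gf 0.0 j [-0.7   0.23  0.45  1.68 -0.1   1.26  1.34]
[(279, array([ 0.5755, -0.1739])), (269, array([0.5793, 0.3946])), (285, array([ 0.5058, -0.1788]))]
t 16.0 grasp [0.5697 0.1492 0.2144] head 90.68 tilt [ 0.     0.003 -1.   ] F [-0.6  4.8 -0.3] open 1.001 gf 0.0 j [-0.71  0.23  0.44  1.68 -0.11  1.26  1.34]
d [-0.05   0.986  0.341] r [0.006 0.    0.024] rows 7.0
```

send_rows([
  {"dx": -0.01, "dy": 0.15, "dz": 0, "rx": 0, "ry": 0, "rz": 0.01, "grip": -1},
  {"dx": -0.02, "dy": 0.3, "dz": 0, "rx": 0, "ry": 0, "rz": 0.01, "grip": -1},
  {"dx": -0.03, "dy": 0.45, "dz": 0.02, "rx": 0, "ry": 0, "rz": 0.01, "grip": -1},
  {"dx": -0.04, "dy": 0.6, "dz": 0.05, "rx": 0, "ry": 0, "rz": 0.01, "grip": -1},
  {"dx": -0.04, "dy": 0.75, "dz": 0.1, "rx": 0, "ry": 0, "rz": 0.01, "grip": -1},
  {"dx": -0.04, "dy": 0.87, "dz": 0.15, "rx": 0, "ry": 0, "rz": 0.01, "grip": -1},
  {"dx": -0.04, "dy": 0.95, "dz": 0.2, "rx": 0, "ry": 0, "rz": 0.01, "grip": -1},
  {"dx": -0.04, "dy": 0.98, "dz": 0.25, "rx": 0, "ry": 0, "rz": 0.01, "grip": -1},
  {"dx": -0.04, "dy": 0.98, "dz": 0.3, "rx": 0, "ry": 0, "rz": 0.01, "grip": -1},
  {"dx": -0.04, "dy": 0.98, "dz": 0.3, "rx": 0, "ry": 0, "rz": 0.01, "grip": -1},
])

```text
t: 16.83
ee_pos: [0.5787, 0.3826, 0.3004]
ee_rot: [0.001, 1.0, -0.002, -0.002]
force: [0.4, 0.1, -1.0]
opening: 1.001
grip_force: 0.0
```

```bash
python3 - <<'E'
from h import *
st();p=wj();st();p=wj();st();to((.5793,.3955,.05),90)
E
```

```text
t 16.8333 grasp [0.5782 0.382  0.1364] head 89.85 tilt [-0.003 -0.004 -1.   ] F [ 0.4  0.1 -1. ] open 1.001 gf 0.0 j [-0.89  0.5   0.34  1.48 -0.17  1.19  1.04]
red [ 302  180   87   86 5777] [0.5803 0.3968]
red [183 355  50  19 244] [0.6948 0.292 ]
t 16.8833 grasp [0.579  0.3815 0.1382] head 89.77 tilt [-0.002 -0.003 -1.   ] F [-0.2 -1.3  0.5] open 1.0 gf 0.0 j [-0.89  0.5   0.34  1.48 -0.17  1.19  1.04]
red [ 303  178   86   86 5706] [0.5801 0.3975]
red [183 354  55  20 351] [0.6966 0.2939]
t 16.9333 grasp [0.5797 0.3816 0.1396] head 89.73 tilt [-0.    -0.002 -1.   ] F [ 1.1 -0.4  0.4] open 0.998 gf 0.0 j [-0.89  0.5   0.34  1.48 -0.17  1.19  1.04]
d [0.002 0.055 0.359] r [-0.003 -0.    -0.009] rows 3.0
```

send_rows([
  {"dx": 0, "dy": 0.056, "dz": 0, "rx": 0, "ry": 0, "rz": 0, "grip": -1},
  {"dx": 0, "dy": 0.056, "dz": 0.1, "rx": 0, "ry": 0, "rz": 0, "grip": -1},
  {"dx": 0, "dy": 0.056, "dz": 0.2, "rx": 0, "ry": 0, "rz": 0, "grip": -1},
  {"dx": 0, "dy": 0.056, "dz": 0.3, "rx": 0, "ry": 0, "rz": 0, "grip": -1},
  {"dx": 0, "dy": 0.056, "dz": 0.352, "rx": 0, "ry": 0, "rz": 0, "grip": -1},
  {"dx": 0, "dy": 0.056, "dz": 0.352, "rx": 0, "ry": 0, "rz": 0, "grip": 0},
  {"dx": 0, "dy": 0.056, "dz": 0.352, "rx": 0, "ry": 0, "rz": 0, "grip": 1},
  {"dx": 0, "dy": 0.056, "dz": 0.352, "rx": 0, "ry": 0, "rz": 0, "grip": 1},
  {"dx": 0, "dy": 0.056, "dz": 0.352, "rx": 0, "ry": 0, "rz": 0, "grip": 1},
  {"dx": 0, "dy": 0.056, "dz": 0.352, "rx": 0, "ry": 0, "rz": 0, "grip": 1},
], grip_force=20)

```text
t: 17.77
ee_pos: [0.5795, 0.3985, 0.2175]
ee_rot: [0.001, 1.0, 0.001, 0.001]
force: [0.6, -1.8, 2.3]
opening: 0.703
grip_force: 1.2
```

send_rows([
  {"dx": 0, "dy": 0, "dz": 0, "rx": 0, "ry": 0, "rz": 0, "grip": 1},
  {"dx": 0, "dy": 0, "dz": 0, "rx": 0, "ry": 0, "rz": 0, "grip": 1},
  {"dx": 0, "dy": 0, "dz": 0, "rx": 0, "ry": 0, "rz": 0, "grip": 1},
])

```text
t: 18.02
ee_pos: [0.5795, 0.3981, 0.2173]
ee_rot: [0.001, 1.0, 0.0, 0.001]
force: [-0.5, -2.9, 6.9]
opening: 0.666
grip_force: 20.0
```

send_rows([
  {"dx": 0, "dy": 0, "dz": -0.1, "rx": 0, "ry": 0, "rz": 0, "grip": 1},
  {"dx": 0, "dy": 0, "dz": -0.25, "rx": 0, "ry": 0, "rz": 0, "grip": 1},
  {"dx": 0, "dy": 0, "dz": -0.4, "rx": 0, "ry": 0, "rz": 0, "grip": 1},
  {"dx": 0, "dy": -0.05, "dz": -0.55, "rx": 0, "ry": 0, "rz": 0, "grip": 1},
  {"dx": 0, "dy": -0.15, "dz": -0.68, "rx": 0, "ry": 0, "rz": 0, "grip": 1},
  {"dx": 0, "dy": -0.3, "dz": -0.74, "rx": 0, "ry": 0, "rz": 0, "grip": 1},
  {"dx": 0, "dy": -0.45, "dz": -0.74, "rx": 0, "ry": 0, "rz": 0, "grip": 1},
  {"dx": 0, "dy": -0.6, "dz": -0.74, "rx": 0, "ry": 0, "rz": 0, "grip": 1},
  {"dx": 0, "dy": -0.75, "dz": -0.74, "rx": 0, "ry": 0, "rz": 0, "grip": 1},
  {"dx": 0, "dy": -0.9, "dz": -0.74, "rx": 0, "ry": 0, "rz": 0, "grip": 1},
])

```text
t: 18.85
ee_pos: [0.578, 0.1717, 0.401]
ee_rot: [0.001, 1.0, 0.0, 0.0]
force: [1.3, -0.1, -2.0]
opening: 0.663
grip_force: 20.0
```

send_rows([
  {"dx": -0.03, "dy": -0.15, "dz": 0, "rx": 0, "ry": 0, "rz": 0, "grip": 1},
  {"dx": -0.06, "dy": -0.3, "dz": 0, "rx": 0, "ry": 0, "rz": -0.04, "grip": 1},
  {"dx": -0.1, "dy": -0.45, "dz": 0, "rx": 0, "ry": 0, "rz": -0.08, "grip": 1},
  {"dx": -0.14, "dy": -0.6, "dz": 0, "rx": 0, "ry": 0, "rz": -0.12, "grip": 1},
  {"dx": -0.18, "dy": -0.75, "dz": 0, "rx": 0, "ry": 0, "rz": -0.175, "grip": 1},
  {"dx": -0.21, "dy": -0.88, "dz": 0, "rx": 0, "ry": 0, "rz": -0.175, "grip": 1},
  {"dx": -0.23, "dy": -0.97, "dz": 0, "rx": 0, "ry": 0, "rz": -0.175, "grip": 1},
  {"dx": -0.25, "dy": -1, "dz": 0, "rx": 0, "ry": 0, "rz": -0.175, "grip": 1},
])

```text
t: 19.52
ee_pos: [0.64, -0.0821, 0.4011]
ee_rot: [-0.04, 0.999, -0.001, 0.0]
force: [-0.9, -0.9, -2.6]
opening: 0.659
grip_force: 20.0
```

```bash
python3 - <<'E'
from h import *
st();print([j for j in jars() if j[1][0]<.7]);st();to((.6413,-.1704,.072),95)
E
```

```text
t 19.5167 grasp [ 0.6401 -0.0825  0.2371] head 94.56 tilt [ 0.    -0.002 -1.   ] F [-0.9 -0.9 -2.6] open 0.659 gf 19.999657454900444 j [-0.37  0.36  0.56  1.51 -0.19  1.33  1.85]
[(118, array([ 0.667 , -0.1309])), (184, array([ 0.5742, -0.1822])), (281, array([ 0.5053, -0.1797]))]
t 19.5667 grasp [ 0.6408 -0.0816  0.2369] head 94.6 tilt [ 0.    -0.002 -1.   ] F [-0.8  0.1 -2.1] open 0.661 gf 19.999652970582247 j [-0.37  0.36  0.55  1.5  -0.19  1.33  1.85]
d [ 0.027 -0.354  0.66 ] r [-0.004  0.001 -0.014] rows 5.0
```

send_rows([
  {"dx": 0.01, "dy": -0.15, "dz": 0, "rx": 0, "ry": 0, "rz": -0.014, "grip": 1},
  {"dx": 0.02, "dy": -0.27, "dz": 0, "rx": 0, "ry": 0, "rz": -0.014, "grip": 1},
  {"dx": 0.02, "dy": -0.35, "dz": 0.06, "rx": 0, "ry": 0, "rz": -0.014, "grip": 1},
  {"dx": 0.02, "dy": -0.35, "dz": 0.16, "rx": 0, "ry": 0, "rz": -0.014, "grip": 1},
  {"dx": 0.02, "dy": -0.35, "dz": 0.27, "rx": 0, "ry": 0, "rz": -0.014, "grip": 1},
  {"dx": 0.02, "dy": -0.35, "dz": 0.38, "rx": 0, "ry": 0, "rz": -0.014, "grip": 1},
  {"dx": 0.02, "dy": -0.35, "dz": 0.48, "rx": 0, "ry": 0, "rz": -0.014, "grip": 1},
  {"dx": 0.02, "dy": -0.35, "dz": 0.57, "rx": 0, "ry": 0, "rz": -0.014, "grip": 1},
  {"dx": 0.02, "dy": -0.35, "dz": 0.63, "rx": 0, "ry": 0, "rz": -0.014, "grip": 1},
  {"dx": 0.02, "dy": -0.35, "dz": 0.655, "rx": 0, "ry": 0, "rz": -0.014, "grip": 1},
])

```text
t: 20.4
ee_pos: [0.6425, -0.1621, 0.2341]
ee_rot: [-0.047, 0.999, 0.001, -0.002]
force: [-0.2, -0.1, -1.3]
opening: 0.661
grip_force: 20.0
```

send_rows([
  {"dx": 0, "dy": 0, "dz": 0.006, "rx": 0, "ry": 0, "rz": 0, "grip": 1},
  {"dx": 0, "dy": 0, "dz": 0.012, "rx": 0, "ry": 0, "rz": 0, "grip": 1},
  {"dx": 0, "dy": 0, "dz": 0.016, "rx": 0, "ry": 0, "rz": 0, "grip": 1},
  {"dx": 0, "dy": 0, "dz": 0.016, "rx": 0, "ry": 0, "rz": 0, "grip": 1},
])

```text
t: 20.73
ee_pos: [0.6435, -0.1642, 0.2341]
ee_rot: [-0.046, 0.999, -0.0, 0.001]
force: [-0.1, 0.2, -2.0]
opening: 0.659
grip_force: 20.0
```

```bash
python3 -c "
from h import *
st()"
```

```text
t 20.7333 grasp [ 0.6438 -0.1642  0.0701] head 95.32 tilt [ 0.002 -0.    -1.   ] F [-0.1  0.2 -2. ] open 0.659 gf 19.99998996499926 j [-0.21  0.54  0.52  1.63 -0.3   1.05  2.07]
```

Lowering about 3.5 mm more.

send_rows([
  {"dx": 0, "dy": 0, "dz": 0.006, "rx": 0, "ry": 0, "rz": 0, "grip": 1},
  {"dx": 0, "dy": 0, "dz": 0.012, "rx": 0, "ry": 0, "rz": 0, "grip": 1},
  {"dx": 0, "dy": 0, "dz": 0.015, "rx": 0, "ry": 0, "rz": 0, "grip": 1},
  {"dx": 0, "dy": 0, "dz": 0.015, "rx": 0, "ry": 0, "rz": 0, "grip": 1},
])

```text
t: 21.07
ee_pos: [0.6434, -0.1645, 0.2312]
ee_rot: [-0.046, 0.999, 0.0, 0.001]
force: [-6.0, 2.8, 11.2]
opening: 0.664
grip_force: 20.0
```

send_rows([
  {"dx": 0, "dy": 0, "dz": -0.005, "rx": 0, "ry": 0, "rz": 0, "grip": 0},
  {"dx": 0, "dy": 0, "dz": -0.005, "rx": 0, "ry": 0, "rz": 0, "grip": -1},
  {"dx": 0, "dy": 0, "dz": -0.005, "rx": 0, "ry": 0, "rz": 0, "grip": -1},
  {"dx": 0, "dy": 0, "dz": -0.005, "rx": 0, "ry": 0, "rz": 0, "grip": -1},
  {"dx": 0, "dy": 0, "dz": -0.08, "rx": 0, "ry": 0, "rz": 0, "grip": -1},
  {"dx": 0, "dy": 0, "dz": -0.2, "rx": 0, "ry": 0, "rz": 0, "grip": -1},
  {"dx": 0, "dy": 0, "dz": -0.35, "rx": 0, "ry": 0, "rz": 0, "grip": -1},
  {"dx": 0, "dy": 0, "dz": -0.5, "rx": 0, "ry": 0, "rz": 0, "grip": -1},
  {"dx": 0, "dy": 0.1, "dz": -0.65, "rx": 0, "ry": 0, "rz": 0, "grip": -1},
  {"dx": 0, "dy": 0.2, "dz": -0.75, "rx": 0, "ry": 0, "rz": 0, "grip": -1},
])

```text
t: 21.9
ee_pos: [0.638, -0.1168, 0.4199]
ee_rot: [-0.044, 0.999, -0.001, 0.001]
force: [1.0, 1.1, 0.5]
opening: 1.0
grip_force: 0.0
```

send_rows([
  {"dx": 0, "dy": 0.15, "dz": -0.05, "rx": 0, "ry": 0, "rz": 0.2, "grip": -1},
  {"dx": 0, "dy": 0.3, "dz": -0.15, "rx": 0, "ry": 0, "rz": 0.4, "grip": -1},
  {"dx": 0, "dy": 0.4, "dz": -0.25, "rx": 0, "ry": 0, "rz": 0.6, "grip": -1},
  {"dx": 0, "dy": 0.4, "dz": -0.35, "rx": 0, "ry": 0, "rz": 0.8, "grip": -1},
  {"dx": 0, "dy": 0.4, "dz": -0.45, "rx": 0, "ry": 0, "rz": 0.98, "grip": -1},
  {"dx": 0, "dy": 0.4, "dz": -0.5, "rx": 0, "ry": 0, "rz": 0.98, "grip": -1},
])

```text
t: 22.4
ee_pos: [0.6291, -0.0143, 0.5451]
ee_rot: [0.2, 0.98, 0.001, 0.002]
force: [0.5, -1.0, 0.7]
opening: 1.0
grip_force: 0.0
```

```bash
python3 - <<'E'
from h import *
np.set_printoptions(precision=4,suppress=True)
st();ps=[cams.grab_frame(n) for n in('top','scene')]
print([j for j in jars() if j[1][0]<.7])
for p in ps: print([(round(o['score'],2),plane(p,o['position'],.014)[:2].round(4)) for o in tip_of(p,'jar1')])
q,res=fitb(ps,np.array([.572,-.1815,.087,1.81,1.83,1.83]),gate=12);print(q,res)
save(ps[1],'sc4.png',1.25)
E
```

```text
t 22.4 grasp [ 0.6297 -0.0142  0.3811] head 66.98 tilt [ 0.004  0.    -1.   ] F [ 0.5 -1.   0.7] open 1.0 gf 0.0 j [-0.52  0.29  0.63  1.3  -0.17  1.6   1.25]
[(480, array([ 0.6548, -0.0678])), (289, array([ 0.6459, -0.164 ])), (386, array([ 0.53  , -0.0003])), (290, array([ 0.5756, -0.1734])), (455, array([ 0.5065, -0.0589])), (293, array([ 0.5054, -0.1786]))]
[(0.95, array([0.5636, 0.5679])), (0.84, array([ 0.5774, -0.1652])), (0.83, array([0.6247, 0.4934])), (0.73, array([ 0.5065, -0.1758])), (0.72, array([0.5048, 0.4706])), (0.69, array([0.7061, 0.424 ])), (0.59, array([ 0.6411, -0.1636]))]
[(0.87, array([0.6457, 0.4998])), (0.75, array([0.5761, 0.574 ])), (0.68, array([ 0.6483, -0.1669])), (0.65, array([ 0.5082, -0.1823])), (0.63, array([0.7245, 0.4242])), (0.57, array([0.5329, 0.4887])), (0.56, array([ 0.5656, -0.1775])), (0.35, array([ 0.5309, -0.3354]))]
[ 0.5715 -0.1832  0.0749  1.8482  1.838   1.8386] [('basket', array([ 1.4, -0.2])), ('lid_hinge', array([ 0.6, -1.3])), ('basket', array([-0.3, -2.4])), ('lid_hinge', array([1.1, 0.9])), ('latch_front_pivot', array([-0. ,  2.9])), ('latch_rear_pivot', array([ 3.4, -2.7])), ('lid_edge', array([-0.1, -2.5])), ('latch_front_pin', array([ 0.2, -0.4])), ('latch_rear_pin', array([0. , 4.2]))]
```

View pics/sc4.png

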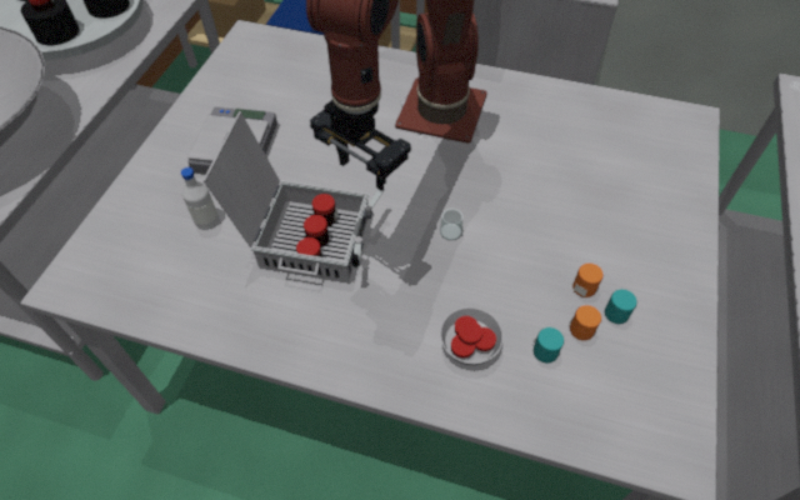

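The scene picture shows all three jars standing in a row in the basket, with the bystanders undisturbed. Next, the lid: turn the tool, close the fingers, and go over behind it.

send_rows([
  {"dx": 0, "dy": 0, "dz": 0, "rx": 0, "ry": 0, "rz": 0.25, "grip": 1},
  {"dx": 0, "dy": 0, "dz": 0, "rx": 0, "ry": 0, "rz": 0.5, "grip": 1},
  {"dx": 0, "dy": 0, "dz": 0, "rx": 0, "ry": 0, "rz": 0.75, "grip": 1},
  {"dx": 0, "dy": 0, "dz": 0, "rx": 0, "ry": 0, "rz": 1, "grip": 1},
  {"dx": 0, "dy": 0, "dz": 0, "rx": 0, "ry": 0, "rz": 1, "grip": 1},
])

```text
t: 23.77
ee_pos: [0.6292, -0.0148, 0.5417]
ee_rot: [0.436, 0.9, -0.0, 0.0]
force: [-0.3, -0.5, 0.2]
opening: 0.711
grip_force: 0.0
```

send_rows([
  {"dx": 0, "dy": 0, "dz": 0, "rx": 0, "ry": 0, "rz": 0.25, "grip": 1},
  {"dx": 0, "dy": 0, "dz": 0, "rx": 0, "ry": 0, "rz": 0.5, "grip": 1},
  {"dx": 0, "dy": 0, "dz": 0, "rx": 0, "ry": 0, "rz": 0.75, "grip": 1},
  {"dx": 0, "dy": 0, "dz": 0, "rx": 0, "ry": 0, "rz": 1, "grip": 1},
  {"dx": 0, "dy": 0, "dz": 0, "rx": 0, "ry": 0, "rz": 1, "grip": 1},
])

```text
t: 24.18
ee_pos: [0.6292, -0.0149, 0.5417]
ee_rot: [0.644, 0.765, -0.0, 0.0]
force: [0.1, -0.0, -0.2]
opening: 0.323
grip_force: 0.0
```

```bash
python3 - <<'E'
from h import *
st();to((.592,-.41,.385),5)
E
```

```text
t 24.1833 grasp [ 0.6292 -0.0149  0.3777] head 9.84 tilt [-0. -0. -1.] F [ 0.1 -0.  -0.2] open 0.323 gf 0.0 j [-0.63  0.31  0.79  1.31 -0.22  1.6   0.3 ]
d [-1.532 -0.417 -0.029] r [-0.     0.     0.169] rows 10.0
```

send_rows([
  {"dx": -0.15, "dy": -0.05, "dz": -0.05, "rx": 0, "ry": 0, "rz": 0.08, "grip": 1},
  {"dx": -0.3, "dy": -0.1, "dz": -0.05, "rx": 0, "ry": 0, "rz": 0.17, "grip": 1},
  {"dx": -0.45, "dy": -0.15, "dz": -0.05, "rx": 0, "ry": 0, "rz": 0.17, "grip": 1},
  {"dx": -0.6, "dy": -0.2, "dz": -0.05, "rx": 0, "ry": 0, "rz": 0.17, "grip": 1},
  {"dx": -0.75, "dy": -0.24, "dz": -0.05, "rx": 0, "ry": 0, "rz": 0.17, "grip": 1},
  {"dx": -0.9, "dy": -0.27, "dz": -0.05, "rx": 0, "ry": 0, "rz": 0.17, "grip": 1},
  {"dx": -1, "dy": -0.27, "dz": -0.05, "rx": 0, "ry": 0, "rz": 0.17, "grip": 1},
])

```text
t: 24.77
ee_pos: [0.6037, -0.2773, 0.5549]
ee_rot: [0.674, 0.739, -0.0, 0.0]
force: [-0.1, 0.0, 1.1]
opening: 0.003
grip_force: 0.0
```

```bash
python3 - <<'E'
from h import *
st();to((.592,-.405,.385),5)
E
```

```text
t 24.7667 grasp [ 0.6038 -0.2775  0.3909] head 5.31 tilt [ 0.    -0.001 -1.   ] F [-0.1  0.   1.1] open 0.003 gf 0.0 j [-0.2   0.43  0.87  1.19 -0.32  1.66  0.68]
d [-0.504 -0.094  0.024] r [0.    0.002 0.011] rows 4.0
```

send_rows([
  {"dx": -0.15, "dy": -0.03, "dz": 0, "rx": 0, "ry": 0, "rz": 0, "grip": 1},
  {"dx": -0.3, "dy": -0.06, "dz": 0, "rx": 0, "ry": 0, "rz": 0, "grip": 1},
  {"dx": -0.42, "dy": -0.09, "dz": 0, "rx": 0, "ry": 0, "rz": 0, "grip": 1},
  {"dx": -0.51, "dy": -0.09, "dz": 0, "rx": 0, "ry": 0, "rz": 0, "grip": 1},
  {"dx": -0.51, "dy": -0.09, "dz": 0, "rx": 0, "ry": 0, "rz": 0, "grip": 1},
  {"dx": -0.51, "dy": -0.09, "dz": 0.1, "rx": 0, "ry": 0, "rz": 0, "grip": 1},
  {"dx": -0.51, "dy": -0.09, "dz": 0.2, "rx": 0, "ry": 0, "rz": 0, "grip": 1},
  {"dx": -0.51, "dy": -0.09, "dz": 0.3, "rx": 0, "ry": 0, "rz": 0, "grip": 1},
  {"dx": -0.51, "dy": -0.09, "dz": 0.37, "rx": 0, "ry": 0, "rz": 0, "grip": 1},
  {"dx": -0.51, "dy": -0.09, "dz": 0.39, "rx": 0, "ry": 0, "rz": 0, "grip": 1},
])

```text
t: 25.6
ee_pos: [0.595, -0.4008, 0.4533]
ee_rot: [0.673, 0.74, -0.0, -0.002]
force: [0.2, 0.9, 1.1]
opening: 0.009
grip_force: 0.0
```

```bash
python3 - <<'E'
from h import *
st()
# push path: lid angle th, contact at rho on the upper face, finger tip sphere-ish half 9.5mm in y
q=(.572,-.1815,.087)
for th in np.arange(1.8,-.01,-.15):
    rho=.19
    y=-.115+rho*np.cos(th)-.0055*np.sin(th); z=.09+rho*np.sin(th)+.0055*np.cos(th)
    print(round(th,2),'face pt basket y,z',round(y,4),round(z,4))
E
```

```text
t 25.6 grasp [ 0.5944 -0.4003  0.2893] head 5.48 tilt [-0.003  0.003 -1.   ] F [0.2 0.9 1.1] open 0.009 gf 0.0 j [ 0.02  0.57  0.84  1.22 -0.41  1.53  0.89]
1.8 face pt basket y,z -0.1635 0.2738
1.65 face pt basket y,z -0.1355 0.279
1.5 face pt basket y,z -0.107 0.2799
1.35 face pt basket y,z -0.0788 0.2766
1.2 face pt basket y,z -0.0513 0.2691
1.05 face pt basket y,z -0.0252 0.2575
0.9 face pt basket y,z -0.0012 0.2423
0.75 face pt basket y,z 0.0203 0.2235
0.6 face pt basket y,z 0.0387 0.2018
0.45 face pt basket y,z 0.0537 0.1776
0.3 face pt basket y,z 0.0649 0.1514
0.15 face pt basket y,z 0.072 0.1238
0.0 face pt basket y,z 0.075 0.0955
```

send_rows([
  {"dx": 0.06, "dy": 0, "dz": 0, "rx": 0, "ry": 0, "rz": 0, "grip": 1},
  {"dx": 0.12, "dy": 0, "dz": -0.01, "rx": 0, "ry": 0, "rz": 0, "grip": 1},
  {"dx": 0.18, "dy": 0, "dz": -0.02, "rx": 0, "ry": 0, "rz": 0, "grip": 1},
  {"dx": 0.24, "dy": 0, "dz": -0.02, "rx": 0, "ry": 0, "rz": 0, "grip": 1},
  {"dx": 0.3, "dy": 0, "dz": -0.02, "rx": 0, "ry": 0, "rz": 0, "grip": 1},
  {"dx": 0.36, "dy": 0, "dz": -0.02, "rx": 0, "ry": 0, "rz": 0, "grip": 1},
  {"dx": 0.42, "dy": 0, "dz": -0.02, "rx": 0, "ry": 0, "rz": 0, "grip": 1},
  {"dx": 0.48, "dy": 0, "dz": -0.02, "rx": 0, "ry": 0, "rz": 0, "grip": 1},
  {"dx": 0.54, "dy": 0, "dz": -0.02, "rx": 0, "ry": 0, "rz": 0, "grip": 1},
])

```text
t: 26.35
ee_pos: [0.5825, -0.2674, 0.4629]
ee_rot: [0.674, 0.739, -0.0, 0.001]
force: [0.4, -2.9, -1.6]
opening: 0.004
grip_force: 1.4
```

```bash
cat >> h.py <<'E'
def loc(q=(.572,-.1815,.087)):
    s=ctrl.get_state(); g=s['ee_pos']+R.from_quat(s['ee_rot']).apply([0,0,.1822]); d=g[:2]-q[:2]; c,n=np.cos(q[2]),np.sin(q[2])
    print('tip in basket',np.round([c*d[0]+n*d[1],-n*d[0]+c*d[1],g[2]],4))
E
python3 - <<'E'
from h import *
st();loc()
ps=[cams.grab_frame(n) for n in('top','scene')]
for p in ps:
    print([(round(o['score'],2),np.round(o['position']),) for o in tip_of(p,'lid_edge')])
q=np.array([.572,-.1815,.087,1.35,1.83,1.83])
for t in(1.6,1.5,1.4,1.3,1.2): q[3]=t;print(t,[proj(p,bpts(q)['lid_edge']).round() for p in ps])
E
```

```text
t 26.35 grasp [ 0.5827 -0.2677  0.2989] head 5.31 tilt [ 0.001 -0.002 -1.   ] F [ 0.4 -2.9 -1.6] open 0.004 gf 1.3997742364517762 j [-0.28  0.38  0.88  1.43 -0.29  1.46  0.68]
tip in basket [ 0.0032 -0.0868  0.2807]
[]
[(0.68, array([218., 120.]))]
1.6 [array([459., 192.]), array([195., 115.])]
1.5 [array([450., 193.]), array([203., 116.])]
1.4 [array([441., 194.]), array([211., 118.])]
1.3 [array([431., 195.]), array([220., 121.])]
1.2 [array([422., 196.]), array([228., 124.])]
```

send_rows([
  {"dx": 0.052, "dy": 0, "dz": 0.024, "rx": 0, "ry": 0, "rz": 0, "grip": 1},
  {"dx": 0.104, "dy": 0, "dz": 0.048, "rx": 0, "ry": 0, "rz": 0, "grip": 1},
  {"dx": 0.156, "dy": 0, "dz": 0.072, "rx": 0, "ry": 0, "rz": 0, "grip": 1},
  {"dx": 0.208, "dy": 0, "dz": 0.096, "rx": 0, "ry": 0, "rz": 0, "grip": 1},
  {"dx": 0.256, "dy": 0, "dz": 0.125, "rx": 0, "ry": 0, "rz": 0, "grip": 1},
  {"dx": 0.304, "dy": 0, "dz": 0.156, "rx": 0, "ry": 0, "rz": 0, "grip": 1},
  {"dx": 0.348, "dy": 0, "dz": 0.193, "rx": 0, "ry": 0, "rz": 0, "grip": 1},
  {"dx": 0.392, "dy": 0, "dz": 0.23, "rx": 0, "ry": 0, "rz": 0, "grip": 1},
  {"dx": 0.43, "dy": 0, "dz": 0.275, "rx": 0, "ry": 0, "rz": 0, "grip": 1},
  {"dx": 0.464, "dy": 0, "dz": 0.32, "rx": 0, "ry": 0, "rz": 0, "grip": 1},
])

```text
t: 27.38
ee_pos: [0.5725, -0.1506, 0.3806]
ee_rot: [0.675, 0.738, 0.0, -0.0]
force: [-1.4, -2.2, 0.6]
opening: 0.002
grip_force: 0.7
```

```bash
python3 - <<'E'
from h import *
st();loc()
p=cams.grab_frame('scene')
print([(round(o['score'],2),np.round(o['position']),) for o in tip_of(p,'lid_edge')])
q=np.array([.572,-.1815,.087,1.35,1.83,1.83])
for t in(.8,.7,.6,.5): q[3]=t;print(t,proj(p,bpts(q)['lid_edge']).round())
E
```

```text
t 27.3833 grasp [ 0.5724 -0.1506  0.2166] head 5.11 tilt [-0.  0. -1.] F [-1.4 -2.2  0.6] open 0.002 gf 0.7078511626650652 j [-0.51  0.29  0.85  1.68 -0.23  1.27  0.47]
tip in basket [0.0031 0.0308 0.1984]
[(0.66, array([267., 151.]))]
0.8 [257. 140.]
0.7 [263. 145.]
0.6 [269. 150.]
0.5 [274. 155.]
```

send_rows([
  {"dx": 0.026, "dy": 0, "dz": 0.04, "rx": 0, "ry": 0, "rz": 0, "grip": 1},
  {"dx": 0.052, "dy": 0, "dz": 0.085, "rx": 0, "ry": 0, "rz": 0, "grip": 1},
  {"dx": 0.075, "dy": 0, "dz": 0.135, "rx": 0, "ry": 0, "rz": 0, "grip": 1},
  {"dx": 0.096, "dy": 0, "dz": 0.188, "rx": 0, "ry": 0, "rz": 0, "grip": 1},
  {"dx": 0.112, "dy": 0, "dz": 0.24, "rx": 0, "ry": 0, "rz": 0, "grip": 1},
  {"dx": 0.126, "dy": 0, "dz": 0.296, "rx": 0, "ry": 0, "rz": 0, "grip": 1},
  {"dx": 0.133, "dy": 0, "dz": 0.34, "rx": 0, "ry": 0, "rz": 0, "grip": 1},
  {"dx": 0.138, "dy": 0, "dz": 0.38, "rx": 0, "ry": 0, "rz": 0, "grip": 1},
  {"dx": 0.138, "dy": 0, "dz": 0.4, "rx": 0, "ry": 0, "rz": 0, "grip": 1},
  {"dx": 0.138, "dy": 0, "dz": 0.41, "rx": 0, "ry": 0, "rz": 0, "grip": 1},
])

```text
t: 28.32
ee_pos: [0.5693, -0.1173, 0.2782]
ee_rot: [0.675, 0.738, -0.0, -0.001]
force: [-1.4, 0.7, 3.3]
opening: 0.002
grip_force: 2.3
```

```bash
python3 - <<'E'
from h import *
st();loc()
E
```

```text
t 28.3167 grasp [ 0.569  -0.1173  0.1142] head 5.07 tilt [-0.001  0.    -1.   ] F [-1.4  0.7  3.3] open 0.002 gf 2.257419255474815 j [-0.52  0.37  0.79  1.82 -0.3   1.08  0.47]
tip in basket [0.0026 0.0642 0.096 ]
```

Nearly shut. I'll press gently until there is firm resistance.

send_rows([
  {"dx": 0, "dy": 0, "dz": 0.006, "rx": 0, "ry": 0, "rz": 0, "grip": 1},
  {"dx": 0, "dy": 0, "dz": 0.012, "rx": 0, "ry": 0, "rz": 0, "grip": 1},
  {"dx": 0, "dy": 0, "dz": 0.012, "rx": 0, "ry": 0, "rz": 0, "grip": 1},
])

```text
t: 28.57
ee_pos: [0.5692, -0.1177, 0.2781]
ee_rot: [0.675, 0.738, 0.0, -0.001]
force: [-11.4, 3.8, 21.5]
opening: 0.007
grip_force: 10.4
```

```bash
python3 - <<'E'
from h import *
st();loc()
E
```

```text
t 28.5667 grasp [ 0.5691 -0.1174  0.1141] head 5.04 tilt [-0.001  0.002 -1.   ] F [-11.4   3.8  21.5] open 0.007 gf 10.4221281548962 j [-0.52  0.37  0.79  1.82 -0.3   1.08  0.47]
tip in basket [0.0027 0.0642 0.0959]
```

send_rows([
  {"dx": 0, "dy": 0, "dz": -0.1, "rx": 0, "ry": 0, "rz": 0, "grip": 1},
  {"dx": 0, "dy": 0, "dz": -0.2, "rx": 0, "ry": 0, "rz": 0, "grip": 1},
  {"dx": 0, "dy": 0, "dz": -0.35, "rx": 0, "ry": 0, "rz": 0, "grip": 0},
  {"dx": 0, "dy": 0, "dz": -0.4, "rx": 0, "ry": 0, "rz": 0, "grip": 0},
  {"dx": -0.15, "dy": 0, "dz": -0.4, "rx": 0, "ry": 0, "rz": 0, "grip": 0},
  {"dx": -0.3, "dy": 0, "dz": -0.4, "rx": 0, "ry": 0, "rz": 0, "grip": 0},
  {"dx": -0.3, "dy": 0, "dz": -0.4, "rx": 0, "ry": 0, "rz": 0, "grip": 0},
])

```text
t: 29.15
ee_pos: [0.5747, -0.1999, 0.3777]
ee_rot: [0.678, 0.735, -0.001, 0.002]
force: [-0.6, -0.2, -0.5]
opening: 0.3
grip_force: 0.0
```

```bash
python3 - <<'E'
from h import *
np.set_printoptions(precision=4,suppress=True)
st();ps=[cams.grab_frame(n) for n in('top','scene')]
for i,p in enumerate(ps):
  for k,z in(('latch_front_pin',.142),('latch_rear_pin',.142),('latch_front_pivot',.106),('latch_rear_pivot',.106),('lid_edge',.093)):
    print(i,k,[(round(o['score'],2),np.round(o['position'],1),plane(p,o['position'],z)[:2].round(4)) for o in tip_of(p,k)][:2])
q=np.array([.572,-.1815,.087,0,1.83,1.83]);print({k:v.round(4) for k,v in bpts(q).items()})
to((.442,-.0433,.19),5)
draw(ps[0],q,'ov5.png',(310,140,170,140),4)
E
```

```text
t 29.15 grasp [ 0.575  -0.2006  0.2137] head 4.63 tilt [ 0.002 -0.004 -1.   ] F [-0.6 -0.2 -0.5] open 0.3 gf 0.0 j [-0.42  0.34  0.86  1.64 -0.27  1.28  0.57]
0 latch_front_pin [(0.51, array([355.6, 257. ]), array([ 0.4406, -0.0522]))]
0 latch_rear_pin [(0.54, array([343.3, 175.9]), array([ 0.6766, -0.0223]))]
0 latch_front_pivot [(0.68, array([352.5, 230.9]), array([ 0.5208, -0.0474]))]
0 latch_rear_pivot [(0.73, array([349.8, 199.1]), array([ 0.6156, -0.0416]))]
0 lid_edge [(0.78, array([357.3, 218.2]), array([ 0.5606, -0.0632]))]
1 latch_front_pin [(0.53, array([302.4, 142.8]), array([ 0.4433, -0.0518])), (0.26, array([166.9, 176.8]), array([ 0.6839, -0.3899]))]
1 latch_rear_pin [(0.47, array([286.2, 202.6]), array([ 0.6709, -0.0248]))]
1 latch_front_pivot [(0.59, array([293. , 164.4]), array([ 0.5053, -0.0631]))]
1 latch_rear_pivot [(0.4, array([213.9, 167.1]), array([ 0.5849, -0.2916]))]
1 lid_edge [(0.74, array([285.5, 179.6]), array([ 0.5584, -0.0697])), (0.36, array([377.5, 277.1]), array([0.7972, 0.2711]))]
{'basket': array([ 0.572 , -0.1815,  0.    ]), 'lid_hinge': array([ 0.582 , -0.2961,  0.09  ]), 'latch_front_pivot': array([ 0.5108, -0.0553,  0.106 ]), 'latch_rear_pivot': array([ 0.6104, -0.0467,  0.106 ]), 'lid_edge': array([ 0.562 , -0.0669,  0.093 ]), 'latch_front_pin': array([ 0.4418, -0.0433,  0.142 ]), 'latch_rear_pin': array([ 0.6763, -0.0229,  0.142 ])}
d [ 0.639 -0.482  0.089] r [ 0.    -0.     0.004] rows 5.0
```

View pics/ov5.png

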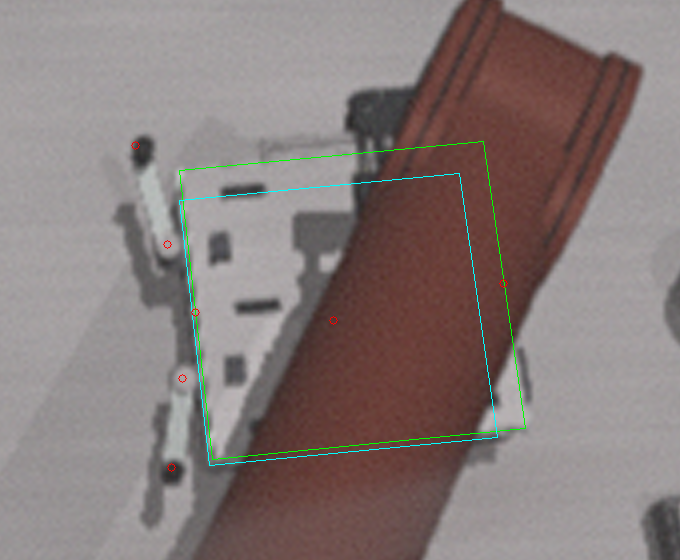

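The overlay matches: lid flat on the rim, pins at crop pixels (172,470) and (142,150), latches still out.

send_rows([
  {"dx": 0.15, "dy": -0.12, "dz": 0, "rx": 0, "ry": 0, "rz": 0, "grip": -0.2},
  {"dx": 0.3, "dy": -0.24, "dz": 0, "rx": 0, "ry": 0, "rz": 0, "grip": -0.2},
  {"dx": 0.45, "dy": -0.36, "dz": 0, "rx": 0, "ry": 0, "rz": 0, "grip": -0.2},
  {"dx": 0.57, "dy": -0.45, "dz": 0.05, "rx": 0, "ry": 0, "rz": 0, "grip": -0.2},
  {"dx": 0.62, "dy": -0.482, "dz": 0.08, "rx": 0, "ry": 0, "rz": 0, "grip": -0.2},
  {"dx": 0.62, "dy": -0.482, "dz": 0.08, "rx": 0, "ry": 0, "rz": 0, "grip": -0.2},
  {"dx": 0.62, "dy": -0.482, "dz": 0.08, "rx": 0, "ry": 0, "rz": 0, "grip": -0.2},
])

```text
t: 30.33
ee_pos: [0.4415, -0.0472, 0.3561]
ee_rot: [0.674, 0.739, 0.001, -0.001]
force: [-0.6, -0.6, 0.6]
opening: 0.6
grip_force: 0.0
```

```bash
python3 - <<'E'
from h import *
np.set_printoptions(precision=4,suppress=True)
st();p=cams.grab_frame('wrist')
for k,z in(('latch_front_pin',.142),('latch_front_pivot',.106)):
    print(k,[(round(o['score'],2),np.round(o['position'],1),plane(p,o['position'],z)[:2].round(4)) for o in tip_of(p,k)][:2])
save(p,'w6.png');st();to((.4418,-.0485,.131),5)
E
```

```text
t 30.3333 grasp [ 0.4415 -0.0469  0.1921] head 5.27 tilt [ 0.     0.002 -1.   ] F [-0.6 -0.6  0.6] open 0.6 gf 0.0 j [-0.79 -0.13  0.76  2.04  0.09  1.2   0.02]
latch_front_pin []
latch_front_pivot [(0.91, array([418.6, 237.1]), array([ 0.5118, -0.0602]))]
t 30.4833 grasp [ 0.4433 -0.0493  0.1928] head 4.99 tilt [ 0.001 -0.    -1.   ] F [ 0.3 -0.1 -0.2] open 0.604 gf 0.0 j [-0.79 -0.12  0.76  2.03  0.09  1.2   0.02]
d [ 0.004 -0.005  0.247] r [ 0.002  0.001 -0.   ] rows 2.0
```

View pics/w6.png

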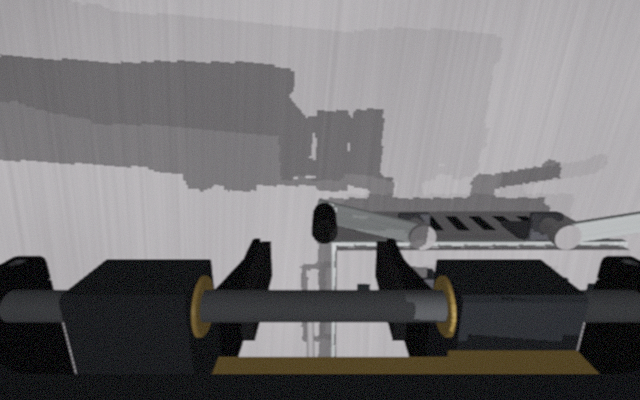

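```bash
python3 - <<'E'
from h import *
p=cams.grab_frame('wrist');st()
for v in(226,231): print(plane(p,(324,v),.142).round(4))
print(plane(p,(324,215),.106).round(4), proj(p,(.4418,-.05,.142)).round(),proj(p,(.4418,-.05,.106)).round())
E
```

```text
t 30.5333 grasp [ 0.4433 -0.0495  0.1927] head 4.96 tilt [ 0.001 -0.001 -1.   ] F [ 0.6 -0.4  0.6] open 0.601 gf 0.0 j [-0.79 -0.12  0.76  2.03  0.09  1.2   0.02]
[ 0.4434 -0.0436  0.142 ]
[ 0.4437 -0.0467  0.142 ]
[ 0.444  -0.0498  0.106 ] [320. 236.] [321. 215.]
```

send_rows([
  {"dx": 0.008, "dy": 0, "dz": 0.08, "rx": 0, "ry": 0, "rz": 0, "grip": -0.2},
  {"dx": 0.008, "dy": 0, "dz": 0.16, "rx": 0, "ry": 0, "rz": 0, "grip": -0.2},
  {"dx": 0.008, "dy": 0, "dz": 0.22, "rx": 0, "ry": 0, "rz": 0, "grip": -0.2},
  {"dx": 0.008, "dy": 0, "dz": 0.24, "rx": 0, "ry": 0, "rz": 0, "grip": -0.2},
  {"dx": 0.008, "dy": 0, "dz": 0.24, "rx": 0, "ry": 0, "rz": 0, "grip": 0.2},
  {"dx": 0.008, "dy": 0, "dz": 0.24, "rx": 0, "ry": 0, "rz": 0, "grip": 0.8},
  {"dx": 0.008, "dy": 0, "dz": 0.24, "rx": 0, "ry": 0, "rz": 0, "grip": 1},
  {"dx": 0.008, "dy": 0, "dz": 0.24, "rx": 0, "ry": 0, "rz": 0, "grip": 1},
  {"dx": 0.008, "dy": 0, "dz": 0.24, "rx": 0, "ry": 0, "rz": 0, "grip": 1},
  {"dx": 0.008, "dy": 0, "dz": 0.24, "rx": 0, "ry": 0, "rz": 0, "grip": 1},
], grip_force=20)

```text
t: 31.37
ee_pos: [0.4424, -0.0465, 0.2967]
ee_rot: [0.675, 0.738, 0.0, 0.0]
force: [1.1, -0.3, -0.7]
opening: 0.231
grip_force: 0.0
```

send_rows([
  {"dx": 0, "dy": 0, "dz": 0, "rx": 0, "ry": 0, "rz": 0, "grip": 1},
  {"dx": 0, "dy": 0, "dz": 0, "rx": 0, "ry": 0, "rz": 0, "grip": 1},
  {"dx": 0, "dy": 0, "dz": 0, "rx": 0, "ry": 0, "rz": 0, "grip": 1},
  {"dx": 0, "dy": 0, "dz": 0, "rx": 0, "ry": 0, "rz": 0, "grip": 1},
])

```text
t: 31.7
ee_pos: [0.4421, -0.0464, 0.2965]
ee_rot: [0.675, 0.738, -0.0, -0.0]
force: [-4.0, -0.3, 6.3]
opening: 0.174
grip_force: 20.0
```

```bash
python3 - <<'E'
from h import *
st();loc()
E
```

```text
t 31.7 grasp [ 0.4421 -0.0464  0.1325] head 5.07 tilt [-0.  0. -1.] F [-4.  -0.3  6.3] open 0.174 gf 19.998307256028056 j [-0.79 -0.03  0.8   2.11  0.03  1.06  0.08]
tip in basket [-0.1177  0.1459  0.1143]
```

send_rows([
  {"dx": -0.03, "dy": -0.005, "dz": 0, "rx": 0, "ry": 0, "rz": 0, "grip": 1},
  {"dx": -0.064, "dy": -0.006, "dz": 0, "rx": 0, "ry": 0, "rz": 0, "grip": 1},
  {"dx": -0.1, "dy": -0.002, "dz": 0, "rx": 0, "ry": 0, "rz": 0, "grip": 1},
  {"dx": -0.133, "dy": 0.004, "dz": 0, "rx": 0, "ry": 0, "rz": 0, "grip": 1},
  {"dx": -0.165, "dy": 0.016, "dz": 0, "rx": 0, "ry": 0, "rz": 0, "grip": 1},
  {"dx": -0.197, "dy": 0.031, "dz": 0, "rx": 0, "ry": 0, "rz": 0, "grip": 1},
  {"dx": -0.226, "dy": 0.05, "dz": 0, "rx": 0, "ry": 0, "rz": 0, "grip": 1},
  {"dx": -0.253, "dy": 0.073, "dz": 0, "rx": 0, "ry": 0, "rz": 0, "grip": 1},
  {"dx": -0.272, "dy": 0.094, "dz": 0, "rx": 0, "ry": 0, "rz": 0, "grip": 1},
  {"dx": -0.289, "dy": 0.116, "dz": 0, "rx": 0, "ry": 0, "rz": 0, "grip": 1},
])

```text
t: 32.53
ee_pos: [0.4744, -0.1208, 0.2956]
ee_rot: [0.677, 0.736, -0.005, -0.002]
force: [-17.2, -17.8, 12.6]
opening: 0.181
grip_force: 20.0
```

```bash
python3 - <<'E'
from h import *
st();loc()
E
```

```text
t 32.5333 grasp [ 0.473  -0.1216  0.1316] head 4.82 tilt [-0.009 -0.005 -1.   ] F [-17.2 -17.8  12.6] open 0.181 gf 19.983764362405054 j [-0.68  0.12  0.9   2.01 -0.1   1.06  0.35]
tip in basket [-0.0936  0.0682  0.1134]
```

send_rows([
  {"dx": -0.03, "dy": 0.005, "dz": 0, "rx": 0, "ry": 0, "rz": 0, "grip": 1},
  {"dx": -0.045, "dy": 0.037, "dz": 0, "rx": 0, "ry": 0, "rz": 0, "grip": 1},
  {"dx": -0.053, "dy": 0.063, "dz": 0, "rx": 0, "ry": 0, "rz": 0, "grip": 1},
  {"dx": -0.061, "dy": 0.09, "dz": 0, "rx": 0, "ry": 0, "rz": 0, "grip": 1},
  {"dx": -0.065, "dy": 0.12, "dz": 0, "rx": 0, "ry": 0, "rz": 0, "grip": 1},
  {"dx": -0.067, "dy": 0.146, "dz": 0, "rx": 0, "ry": 0, "rz": 0, "grip": 1},
  {"dx": -0.067, "dy": 0.146, "dz": 0, "rx": 0, "ry": 0, "rz": 0, "grip": 1},
])

```text
t: 33.12
ee_pos: [0.5155, -0.131, 0.2959]
ee_rot: [0.676, 0.737, -0.002, 0.001]
force: [-0.1, -6.4, -3.2]
opening: 0.174
grip_force: 20.0
```

```bash
python3 - <<'E'
from h import *
st();loc()
E
```

```text
t 33.1167 grasp [ 0.5153 -0.1316  0.1319] head 5.01 tilt [-0.001 -0.004 -1.   ] F [-0.1 -6.4 -3.2] open 0.174 gf 19.9905058555305 j [-0.61  0.24  0.89  1.92 -0.21  1.08  0.45]
tip in basket [-0.0522  0.0546  0.1137]
```

send_rows([
  {"dx": 0, "dy": 0.008, "dz": 0, "rx": 0, "ry": 0, "rz": 0, "grip": 1},
  {"dx": 0, "dy": 0.015, "dz": 0, "rx": 0, "ry": 0, "rz": 0, "grip": 1},
  {"dx": 0, "dy": 0.015, "dz": 0, "rx": 0, "ry": 0, "rz": 0, "grip": 1},
])

```text
t: 33.37
ee_pos: [0.5185, -0.1307, 0.2959]
ee_rot: [0.676, 0.737, -0.002, 0.0]
force: [-1.7, -7.3, -1.0]
opening: 0.178
grip_force: 20.0
```

```bash
python3 - <<'E'
from h import *
st();loc()
E
```

```text
t 33.3667 grasp [ 0.5182 -0.1311  0.1319] head 5.0 tilt [-0.002 -0.003 -1.   ] F [-1.7 -7.3 -1. ] open 0.178 gf 19.988167562987655 j [-0.61  0.25  0.88  1.91 -0.21  1.08  0.45]
tip in basket [-0.0493  0.0548  0.1137]
```

Not at the stop yet; I'll push a little further.

send_rows([
  {"dx": 0, "dy": 0.01, "dz": 0, "rx": 0, "ry": 0, "rz": 0, "grip": 1},
  {"dx": 0, "dy": 0.018, "dz": 0, "rx": 0, "ry": 0, "rz": 0, "grip": 1},
  {"dx": 0, "dy": 0.018, "dz": 0, "rx": 0, "ry": 0, "rz": 0, "grip": 1},
])

```text
t: 33.62
ee_pos: [0.5203, -0.1312, 0.2954]
ee_rot: [0.676, 0.737, -0.004, -0.003]
force: [-21.4, -5.9, 15.5]
opening: 0.176
grip_force: 20.0
```

```bash
python3 - <<'E'
from h import *
st();loc()
E
```

```text
t 33.6167 grasp [ 0.5187 -0.1314  0.1314] head 4.91 tilt [-0.01  -0.001 -1.   ] F [-21.4  -5.9  15.5] open 0.176 gf 19.956374906469136 j [-0.6   0.26  0.88  1.91 -0.22  1.09  0.46]
tip in basket [-0.049   0.0545  0.1132]
```

send_rows([
  {"dx": 0, "dy": -0.012, "dz": 0, "rx": 0, "ry": 0, "rz": 0, "grip": 1},
  {"dx": 0, "dy": -0.012, "dz": 0, "rx": 0, "ry": 0, "rz": 0, "grip": -0.2},
  {"dx": 0, "dy": -0.012, "dz": 0, "rx": 0, "ry": 0, "rz": 0, "grip": -0.2},
  {"dx": 0, "dy": -0.012, "dz": 0, "rx": 0, "ry": 0, "rz": 0, "grip": -0.2},
  {"dx": 0, "dy": -0.012, "dz": 0, "rx": 0, "ry": 0, "rz": 0, "grip": -0.2},
  {"dx": 0, "dy": -0.012, "dz": -0.06, "rx": 0, "ry": 0, "rz": 0, "grip": -0.2},
  {"dx": 0, "dy": -0.012, "dz": -0.14, "rx": 0, "ry": 0, "rz": 0, "grip": -0.2},
  {"dx": 0, "dy": -0.012, "dz": -0.24, "rx": 0, "ry": 0, "rz": 0, "grip": -0.2},
  {"dx": 0.1, "dy": 0.1, "dz": -0.27, "rx": 0, "ry": 0, "rz": 0, "grip": -0.2},
])

```text
t: 34.37
ee_pos: [0.544, -0.1079, 0.3678]
ee_rot: [0.679, 0.735, 0.001, 0.001]
force: [1.6, -1.8, 1.3]
opening: 0.588
grip_force: 0.0
```

```bash
python3 - <<'E'
from h import *
st();to((.675,-.025,.2),5)
E
```

```text
t 34.3667 grasp [ 0.5446 -0.1079  0.2038] head 4.54 tilt [ 0.004 -0.    -1.   ] F [ 1.6 -1.8  1.3] open 0.588 gf 0.0 j [-0.66  0.21  0.89  1.79 -0.17  1.22  0.36]
d [0.289 0.549 0.017] r [ 0.007  0.001 -0.016] rows 4.0
```

send_rows([
  {"dx": 0.08, "dy": 0.14, "dz": 0, "rx": 0, "ry": 0, "rz": 0, "grip": -0.2},
  {"dx": 0.16, "dy": 0.28, "dz": 0, "rx": 0, "ry": 0, "rz": 0, "grip": -0.2},
  {"dx": 0.24, "dy": 0.42, "dz": 0, "rx": 0, "ry": 0, "rz": 0, "grip": -0.2},
  {"dx": 0.285, "dy": 0.52, "dz": 0, "rx": 0, "ry": 0, "rz": 0, "grip": -0.2},
  {"dx": 0.285, "dy": 0.545, "dz": 0, "rx": 0, "ry": 0, "rz": 0, "grip": -0.2},
  {"dx": 0.285, "dy": 0.545, "dz": 0, "rx": 0, "ry": 0, "rz": 0, "grip": -0.2},
  {"dx": 0.285, "dy": 0.545, "dz": 0, "rx": 0, "ry": 0, "rz": 0, "grip": -0.2},
])

```text
t: 34.95
ee_pos: [0.6755, -0.019, 0.3633]
ee_rot: [0.675, 0.738, -0.001, 0.0]
force: [-0.9, -0.1, 0.3]
opening: 0.6
grip_force: 0.0
```

```bash
python3 - <<'E'
from h import *
np.set_printoptions(precision=4,suppress=True)
st();ctrl;p=cams.grab_frame('wrist')
for k,z in(('latch_rear_pin',.142),('latch_rear_pivot',.106)):
    print(k,[(round(o['score'],2),np.round(o['position'],1),plane(p,o['position'],z)[:2].round(4)) for o in tip_of(p,k)][:2])
pt=cams.grab_frame('top')
for k,z in(('latch_front_pin',.142),('latch_rear_pin',.142)): print(k,[(round(o['score'],2),plane(pt,o['position'],z)[:2].round(4)) for o in tip_of(pt,k)][:2])
p=cams.grab_frame('wrist');g=cv2.cvtColor(p['color'],cv2.COLOR_RGB2GRAY)
m=(g<35).astype(np.uint8); m[250:]=0
n,l,s,c=cv2.connectedComponentsWithStats(m)
for i in range(1,n):
    if s[i,4]>150: print('dark',s[i]); 
save(p,'w7.png');st()
E
```

```text
t 34.95 grasp [ 0.6754 -0.0192  0.1993] head 5.04 tilt [-0.001 -0.001 -1.   ] F [-0.9 -0.1  0.3] open 0.6 gf 0.0 j [-0.6   0.5   0.8   1.48 -0.37  1.31  0.32]
latch_rear_pin [(0.21, array([173.3, 250.7]), array([ 0.5832, -0.0413]))]
latch_rear_pivot [(0.9, array([232.2, 243. ]), array([ 0.6111, -0.0499]))]
latch_front_pin [(0.42, array([ 0.5115, -0.1311]))]
latch_rear_pin []
dark [315 215  23  35 638]
dark [378 240  20  10 151]
t 35.3 grasp [ 0.6753 -0.0187  0.2002] head 5.04 tilt [ 0.001  0.001 -1.   ] F [ 0.2 -0.5 -0.8] open 0.596 gf 0.0 j [-0.6   0.5   0.8   1.48 -0.37  1.31  0.32]
```

View pics/w7.png

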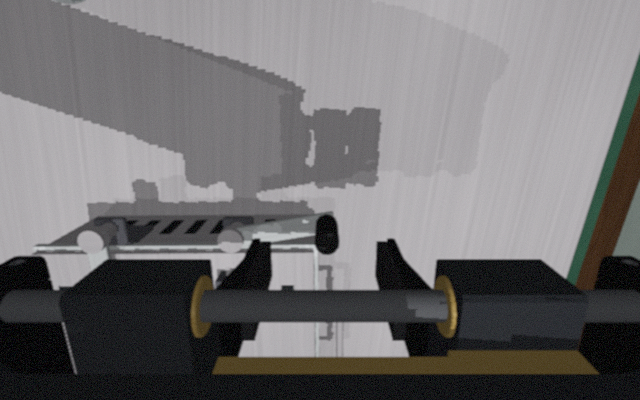

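The wrist picture shows the rear pin at (326,239), between the open fingers, so I can descend.

send_rows([
  {"dx": -0.01, "dy": 0.007, "dz": 0.08, "rx": 0, "ry": 0, "rz": 0, "grip": -0.2},
  {"dx": -0.01, "dy": 0.007, "dz": 0.16, "rx": 0, "ry": 0, "rz": 0, "grip": -0.2},
  {"dx": -0.01, "dy": 0.007, "dz": 0.24, "rx": 0, "ry": 0, "rz": 0, "grip": -0.2},
  {"dx": -0.01, "dy": 0.007, "dz": 0.27, "rx": 0, "ry": 0, "rz": 0, "grip": -0.2},
  {"dx": -0.01, "dy": 0.007, "dz": 0.27, "rx": 0, "ry": 0, "rz": 0, "grip": 0.2},
  {"dx": -0.01, "dy": 0.007, "dz": 0.27, "rx": 0, "ry": 0, "rz": 0, "grip": 0.8},
  {"dx": -0.01, "dy": 0.007, "dz": 0.27, "rx": 0, "ry": 0, "rz": 0, "grip": 1},
  {"dx": -0.01, "dy": 0.007, "dz": 0.27, "rx": 0, "ry": 0, "rz": 0, "grip": 1},
  {"dx": -0.01, "dy": 0.007, "dz": 0.27, "rx": 0, "ry": 0, "rz": 0, "grip": 1},
  {"dx": -0.01, "dy": 0.007, "dz": 0.27, "rx": 0, "ry": 0, "rz": 0, "grip": 1},
], grip_force=20)

```text
t: 36.13
ee_pos: [0.6778, -0.0208, 0.2971]
ee_rot: [0.675, 0.738, 0.0, 0.0]
force: [-0.8, 0.4, 0.5]
opening: 0.233
grip_force: 0.0
```

send_rows([
  {"dx": 0, "dy": 0, "dz": 0, "rx": 0, "ry": 0, "rz": 0, "grip": 1},
  {"dx": 0, "dy": 0, "dz": 0, "rx": 0, "ry": 0, "rz": 0, "grip": 1},
  {"dx": 0, "dy": 0, "dz": 0, "rx": 0, "ry": 0, "rz": 0, "grip": 1},
  {"dx": 0, "dy": 0, "dz": 0, "rx": 0, "ry": 0, "rz": 0, "grip": 1},
])

```text
t: 36.47
ee_pos: [0.6776, -0.0208, 0.2967]
ee_rot: [0.675, 0.738, 0.0, -0.0]
force: [-2.8, 0.4, 5.6]
opening: 0.179
grip_force: 20.0
```

```bash
python3 - <<'E'
from h import *
st();loc()
E
```

```text
t 36.4667 grasp [ 0.6776 -0.0208  0.1327] head 5.06 tilt [ 0.  0. -1.] F [-2.8  0.4  5.6] open 0.179 gf 20.000289282761514 j [-0.58  0.56  0.77  1.55 -0.41  1.2   0.35]
tip in basket [0.1192 0.1509 0.1145]
```

send_rows([
  {"dx": -0.028, "dy": 0.006, "dz": 0, "rx": 0, "ry": 0, "rz": 0, "grip": 1},
  {"dx": -0.055, "dy": 0.01, "dz": 0, "rx": 0, "ry": 0, "rz": 0, "grip": 1},
  {"dx": -0.085, "dy": 0.01, "dz": 0, "rx": 0, "ry": 0, "rz": 0, "grip": 1},
  {"dx": -0.113, "dy": 0.009, "dz": 0, "rx": 0, "ry": 0, "rz": 0, "grip": 1},
  {"dx": -0.14, "dy": 0.003, "dz": 0, "rx": 0, "ry": 0, "rz": 0, "grip": 1},
  {"dx": -0.168, "dy": -0.003, "dz": 0, "rx": 0, "ry": 0, "rz": 0, "grip": 1},
  {"dx": -0.196, "dy": -0.014, "dz": 0, "rx": 0, "ry": 0, "rz": 0, "grip": 1},
  {"dx": -0.222, "dy": -0.026, "dz": 0, "rx": 0, "ry": 0, "rz": 0, "grip": 1},
  {"dx": -0.247, "dy": -0.042, "dz": 0, "rx": 0, "ry": 0, "rz": 0, "grip": 1},
  {"dx": -0.27, "dy": -0.059, "dz": 0, "rx": 0, "ry": 0, "rz": 0, "grip": 1},
])

```text
t: 37.3
ee_pos: [0.6658, -0.0828, 0.2955]
ee_rot: [0.673, 0.739, 0.001, -0.01]
force: [-32.1, 31.9, 27.7]
opening: 0.12
grip_force: 26.6
```

```bash
python3 - <<'E'
from h import *
st();loc()
E
```

```text
t 37.3 grasp [ 0.6636 -0.0805  0.1316] head 5.35 tilt [-0.014  0.014 -1.   ] F [-32.1  31.9  27.7] open 0.12 gf 26.64307689643465 j [-0.49  0.55  0.77  1.56 -0.41  1.21  0.46]
tip in basket [0.0998 0.0929 0.1134]
```

```bash
python3 - <<'E'
from h import *
st();p=cams.grab_frame('wrist');s=cams.grab_frame('scene')
a=cv2.resize(p['color'][150:350,170:490],None,fx=1.5,fy=1.5)
b=cv2.resize(s['color'][110:230,230:350],None,fx=2.5,fy=2.5,interpolation=cv2.INTER_CUBIC)
cv2.imwrite('pics/c8.png',np.hstack([a,b])[:,:,::-1])
E
```

```text
t 37.3 grasp [ 0.6636 -0.0805  0.1316] head 5.35 tilt [-0.014  0.014 -1.   ] F [-32.1  31.9  27.7] open 0.12 gf 26.64307689643465 j [-0.49  0.55  0.77  1.56 -0.41  1.21  0.46]
```

View pics/c8.png

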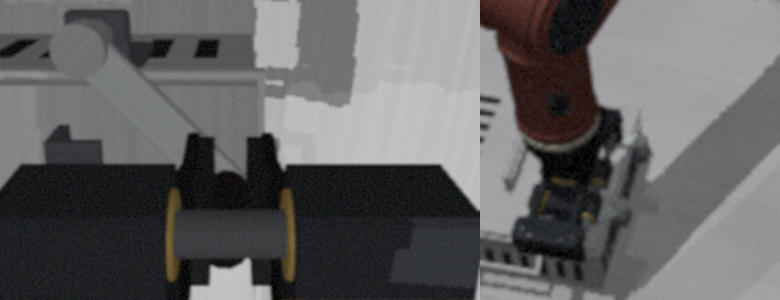

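The pin has slipped to the edge of the pads. I'll ease off, open, recentre over it and grip again.

send_rows([
  {"dx": 0.02, "dy": -0.01, "dz": 0, "rx": 0, "ry": 0, "rz": 0, "grip": 1},
  {"dx": 0.035, "dy": -0.018, "dz": 0, "rx": 0, "ry": 0, "rz": 0, "grip": 1},
  {"dx": 0.035, "dy": -0.018, "dz": 0, "rx": 0, "ry": 0, "rz": 0, "grip": 0.2},
  {"dx": 0.035, "dy": -0.018, "dz": 0, "rx": 0, "ry": 0, "rz": 0, "grip": 0.2},
  {"dx": 0.035, "dy": -0.018, "dz": 0, "rx": 0, "ry": 0, "rz": 0, "grip": 0.2},
  {"dx": 0.035, "dy": -0.018, "dz": 0, "rx": 0, "ry": 0, "rz": 0, "grip": 0.2},
])

```text
t: 37.9
ee_pos: [0.6637, -0.0812, 0.2962]
ee_rot: [0.675, 0.738, -0.0, 0.0]
force: [-0.0, 0.0, 0.1]
opening: 0.278
grip_force: 0.0
```

```bash
python3 - <<'E'
from h import *
st();loc();p=cams.grab_frame('wrist')
for k,z in(('latch_rear_pin',.142),('latch_rear_pivot',.106)):
    print(k,[(round(o['score'],2),np.round(o['position'],1),plane(p,o['position'],z)[:2].round(4)) for o in tip_of(p,k)][:2])
a=cv2.resize(p['color'][150:370,170:490],None,fx=2,fy=2);cv2.imwrite('pics/c9.png',a[:,:,::-1])
for l in((.1,.08,.142),(.1,.09,.142),(.11,.08,.142)): print(l,proj(p,toworld((.572,-.1815,.087),l)).round())
E
```

```text
t 37.9 grasp [ 0.6638 -0.0813  0.1322] head 5.07 tilt [ 0.    -0.001 -1.   ] F [-0.   0.   0.1] open 0.278 gf 0.0 j [-0.5   0.54  0.78  1.57 -0.4   1.19  0.44]
tip in basket [0.1001 0.0919 0.114 ]
latch_rear_pin [(0.75, array([312.3, 319.3]), array([ 0.6603, -0.0964]))]
latch_rear_pivot [(0.94, array([221.8, 182.9]), array([ 0.6105, -0.0479]))]
(0.1, 0.08, 0.142) [323. 314.]
(0.1, 0.09, 0.142) [323. 294.]
(0.11, 0.08, 0.142) [346. 314.]
```

View pics/c9.png

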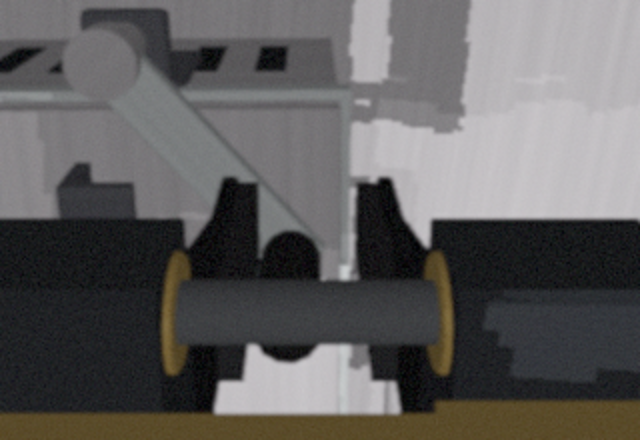

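send_rows([
  {"dx": 0, "dy": -0.016, "dz": 0, "rx": 0, "ry": 0, "rz": 0, "grip": 0},
  {"dx": 0, "dy": -0.016, "dz": 0, "rx": 0, "ry": 0, "rz": 0, "grip": 0},
  {"dx": -0.03, "dy": -0.016, "dz": 0, "rx": 0, "ry": 0, "rz": 0, "grip": 0},
  {"dx": -0.058, "dy": -0.016, "dz": 0, "rx": 0, "ry": 0, "rz": 0, "grip": 0.2},
  {"dx": -0.058, "dy": -0.016, "dz": 0, "rx": 0, "ry": 0, "rz": 0, "grip": 1},
  {"dx": -0.058, "dy": -0.016, "dz": 0, "rx": 0, "ry": 0, "rz": 0, "grip": 1},
  {"dx": -0.058, "dy": -0.016, "dz": 0, "rx": 0, "ry": 0, "rz": 0, "grip": 1},
  {"dx": -0.058, "dy": -0.016, "dz": 0, "rx": 0, "ry": 0, "rz": 0, "grip": 1},
  {"dx": -0.058, "dy": -0.016, "dz": 0, "rx": 0, "ry": 0, "rz": 0, "grip": 1},
  {"dx": -0.058, "dy": -0.016, "dz": 0, "rx": 0, "ry": 0, "rz": 0, "grip": 1},
], grip_force=20)

```text
t: 38.88
ee_pos: [0.6609, -0.0955, 0.2962]
ee_rot: [0.675, 0.738, -0.0, -0.0]
force: [-0.8, -0.3, -0.6]
opening: 0.171
grip_force: 20.0
```

```bash
python3 - <<'E'
from h import *
st();loc()
E
```

```text
t 38.8833 grasp [ 0.6609 -0.0954  0.1322] head 5.09 tilt [-0.  0. -1.] F [-0.8 -0.3 -0.6] open 0.171 gf 20.000173123553395 j [-0.48  0.54  0.78  1.58 -0.4   1.19  0.47]
tip in basket [0.096 0.078 0.114]
```

send_rows([
  {"dx": -0.018, "dy": -0.025, "dz": 0, "rx": 0, "ry": 0, "rz": 0, "grip": 1},
  {"dx": -0.035, "dy": -0.05, "dz": 0, "rx": 0, "ry": 0, "rz": 0, "grip": 1},
  {"dx": -0.047, "dy": -0.076, "dz": 0, "rx": 0, "ry": 0, "rz": 0, "grip": 1},
  {"dx": -0.057, "dy": -0.102, "dz": 0, "rx": 0, "ry": 0, "rz": 0, "grip": 1},
  {"dx": -0.062, "dy": -0.123, "dz": 0, "rx": 0, "ry": 0, "rz": 0, "grip": 1},
  {"dx": -0.066, "dy": -0.143, "dz": 0, "rx": 0, "ry": 0, "rz": 0, "grip": 1},
  {"dx": -0.069, "dy": -0.165, "dz": 0, "rx": 0, "ry": 0, "rz": 0, "grip": 1},
  {"dx": -0.07, "dy": -0.185, "dz": 0, "rx": 0, "ry": 0, "rz": 0, "grip": 1},
  {"dx": -0.07, "dy": -0.185, "dz": 0, "rx": 0, "ry": 0, "rz": 0, "grip": 1},
])

```text
t: 39.63
ee_pos: [0.6167, -0.1187, 0.2965]
ee_rot: [0.676, 0.737, 0.0, 0.002]
force: [8.2, -5.9, -7.0]
opening: 0.177
grip_force: 20.0
```

```bash
python3 - <<'E'
from h import *
st();loc()
E
```

```text
t 39.6333 grasp [ 0.6174 -0.1191  0.1325] head 5.0 tilt [ 0.004 -0.003 -1.   ] F [ 8.2 -5.9 -7. ] open 0.177 gf 20.00455635599792 j [-0.5   0.46  0.81  1.68 -0.36  1.15  0.49]
tip in basket [0.0507 0.0581 0.1143]
```

Close to home; pushing the last few mm until it meets the stop.

send_rows([
  {"dx": 0, "dy": -0.008, "dz": 0, "rx": 0, "ry": 0, "rz": 0, "grip": 1},
  {"dx": 0, "dy": -0.016, "dz": 0, "rx": 0, "ry": 0, "rz": 0, "grip": 1},
  {"dx": 0, "dy": -0.016, "dz": 0, "rx": 0, "ry": 0, "rz": 0, "grip": 1},
])

```text
t: 39.88
ee_pos: [0.6152, -0.1184, 0.2968]
ee_rot: [0.675, 0.738, 0.002, 0.006]
force: [25.5, -6.4, -20.1]
opening: 0.174
grip_force: 20.1
```

```bash
python3 - <<'E'
from h import *
st();loc()
E
```

```text
t 39.8833 grasp [ 0.617  -0.1191  0.1328] head 5.08 tilt [ 0.011 -0.004 -1.   ] F [ 25.5  -6.4 -20.1] open 0.174 gf 20.062671527266502 j [-0.51  0.46  0.81  1.69 -0.36  1.14  0.49]
tip in basket [0.0504 0.0581 0.1146]
```

send_rows([
  {"dx": 0, "dy": 0.014, "dz": 0, "rx": 0, "ry": 0, "rz": 0, "grip": 1},
  {"dx": 0, "dy": 0.014, "dz": 0, "rx": 0, "ry": 0, "rz": 0, "grip": 0},
  {"dx": 0, "dy": 0.014, "dz": 0, "rx": 0, "ry": 0, "rz": 0, "grip": -0.2},
  {"dx": 0, "dy": 0.014, "dz": 0, "rx": 0, "ry": 0, "rz": 0, "grip": -0.2},
  {"dx": 0, "dy": 0.014, "dz": 0, "rx": 0, "ry": 0, "rz": 0, "grip": -0.2},
  {"dx": 0, "dy": 0.014, "dz": -0.06, "rx": 0, "ry": 0, "rz": 0, "grip": -0.2},
  {"dx": 0, "dy": 0.014, "dz": -0.16, "rx": 0, "ry": 0, "rz": 0, "grip": -0.2},
  {"dx": 0, "dy": 0.014, "dz": -0.3, "rx": 0, "ry": 0, "rz": 0, "grip": -0.2},
  {"dx": 0.12, "dy": 0, "dz": -0.45, "rx": 0, "ry": 0, "rz": 0, "grip": -0.2},
  {"dx": 0.25, "dy": 0, "dz": -0.6, "rx": 0, "ry": 0, "rz": 0, "grip": -0.2},
])

```text
t: 40.72
ee_pos: [0.6069, -0.0665, 0.4371]
ee_rot: [0.677, 0.736, -0.0, 0.0]
force: [0.4, 1.2, 0.1]
opening: 0.595
grip_force: 0.0
```

send_rows([
  {"dx": 0.15, "dy": -0.05, "dz": 0, "rx": 0, "ry": 0, "rz": 0, "grip": -0.2},
  {"dx": 0.3, "dy": -0.1, "dz": 0, "rx": 0, "ry": 0, "rz": 0, "grip": -0.2},
  {"dx": 0.45, "dy": -0.15, "dz": 0, "rx": 0, "ry": 0, "rz": 0, "grip": -0.2},
  {"dx": 0.6, "dy": -0.2, "dz": 0, "rx": 0, "ry": 0, "rz": 0, "grip": -0.2},
  {"dx": 0.75, "dy": -0.2, "dz": 0, "rx": 0, "ry": 0, "rz": 0, "grip": -0.2},
  {"dx": 0.9, "dy": -0.2, "dz": 0, "rx": 0, "ry": 0, "rz": 0, "grip": -0.2},
  {"dx": 1, "dy": -0.2, "dz": 0, "rx": 0, "ry": 0, "rz": 0, "grip": -0.2},
  {"dx": 1, "dy": -0.2, "dz": 0, "rx": 0, "ry": 0, "rz": 0, "grip": -0.2},
  {"dx": 1, "dy": -0.2, "dz": 0, "rx": 0, "ry": 0, "rz": 0, "grip": -0.2},
])

```text
t: 41.47
ee_pos: [0.5353, 0.1817, 0.4351]
ee_rot: [0.674, 0.739, -0.0, -0.0]
force: [0.2, -1.7, 0.1]
opening: 0.599
grip_force: 0.0
```

```bash
python3 - <<'E'
from h import *
np.set_printoptions(precision=3,suppress=True)
st();ps=[cams.grab_frame(n) for n in('top','scene')]
q,res=fitb(ps,np.array([.572,-.183,.087,0.02,.02,.02]),gate=12);print(q,res)
a=cv2.resize(ps[0]['color'][140:280,320:480],None,fx=2.5,fy=2.5,interpolation=cv2.INTER_CUBIC)
b=cv2.resize(ps[1]['color'][100:240,160:320],None,fx=2.5,fy=2.5,interpolation=cv2.INTER_CUBIC)
cv2.imwrite('pics/c10.png',np.hstack([a,b])[:,:,::-1])
print(outline_of(ps[1],'open_jar')[0]['rect'],outline_of(ps[1],'cap_bowl')[0]['rect'],outline_of(ps[1],'spray')[0]['rect'])
E
```

```text
t 41.4667 grasp [0.535 0.182 0.271] head 5.28 tilt [-0.001 -0.    -1.   ] F [ 0.2 -1.7  0.1] open 0.599 gf 0.0 j [-1.06  0.17  0.75  1.66 -0.11  1.36 -0.21]
[ 0.572 -0.184  0.071 -0.027  0.007  0.036] [('basket', array([ 2.8, -1.8])), ('lid_hinge', array([-1.1,  0.5])), ('latch_front_pivot', array([ 0.7, -1.1])), ('latch_rear_pivot', array([-0.4,  1.3])), ('lid_edge', array([ 3.2, -0.2])), ('latch_front_pin', array([-1.5,  0.8])), ('latch_rear_pin', array([1.8, 0.7])), ('basket', array([-0.9, -1.2])), ('lid_hinge', array([1.9, 1.2])), ('latch_front_pivot', array([1.9, 0.8])), ('latch_rear_pivot', array([ 0.8, -0.6])), ('lid_edge', array([0.3, 0.1])), ('latch_front_pin', array([-1.5,  0.5])), ('latch_rear_pin', array([-0.1,  1.7]))]
[352.8, 165.7, 19.9, 26.4] [354.4, 245.3, 47.0, 46.7] [147.0, 133.3, 29.0, 51.4]
```

View pics/c10.png

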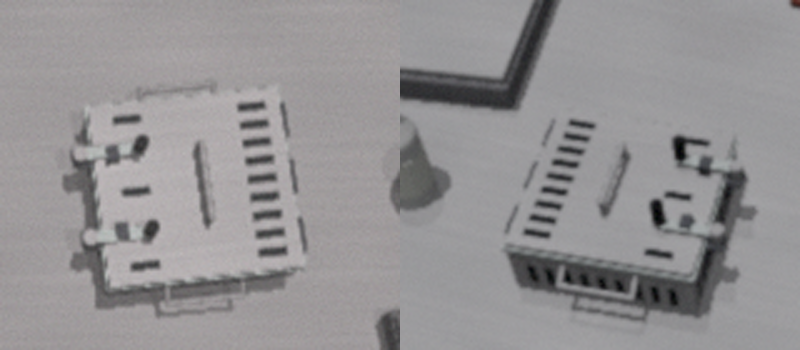

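Both pictures show the lid flat and both arms in through their catches, with pins at (145,147)/(150,230) in the left crop. Each latch met its hard stop, and the bystanders have not moved. Handing in.

```bash
python3 -c "
from h import *
print(ctrl.close_job())"
```

```text
the job is handed in; nothing more can be done
None
```

All three sauce jars present are standing upright in the basket, the lid is shut, both latches are home against their stops, and the job is handed in at about 41 s; no verdict was shown.

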